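# Pack the adapter mounting kit into its tight box

## Robot

A 7-joint arm with a two-finger parallel gripper is mounted at the origin on a cart in front of the work surface, level with it; the furniture and walls round the work are solid. World frame = base frame: x ahead of the robot, y to its left, z up, the work surface at z = 0. Lengths are in m, angles in rad, forces in N, time in s.
With the tool pointing down it reaches from about 0.425 to 0.925 m from the base axis. Payload 6.8 kg.
Tool frame: the origin (TCP) lies midway between the tips of the shut fingers; the grasp point (between the pads) lies 19 mm behind it; z points along the fingers, y is the line along which they close (so a half turn about z gives the same grasp; the last joint's range is limited). The gripper opens to 85 mm and grips with 20 to 120 N. Pads are 22 mm wide; open, the fingers measure 114 mm over their backs; the gripper's body (76 mm by 85 mm) begins 54 mm behind the grasp point. The pads swing forward as they close: fully open they stand 13 mm farther back than shut.
Start: joints at [-1.392, 0.477, 0.022, 1.555, -0.011, 1.109, -0.083], TCP at [0.191, 0.647, 0.231] pointing down, gripper open.
Joint ranges: [-2.96, 2.96], [-0.34, 2.1], [-1.41, 1.46], [0.24, 2.44], [-1.37, 4.51], [0.17, 1.92], [-2.96, 2.96]. Speed limits (rad/s): [2.39, 2.39, 3.14, 3.14, 3.14, 3.14, 3.14].

## Interface

Orientations are given as a rotation vector (axis times angle).
In Python, from bench import r gives the robot as it stands. The module is installed in compiled form; this text tells all that it offers.
- The arm moves only by the tool apply_moves, never from a script. Its argument "rows" is a list of rows, each a list of 6 numbers: the shift along the tool's x, y, z scaled (see below), then the turn, a rotation vector about the tool's x, y, z scaled (see below). A call has 1 to 5 rows; each row is the pose to reach, as a shift and turn from the pose commanded when the call began, along the tool's axes at that moment; what a row does not reach only later rows make up. The controller multiplies each number of a shift by 0.25 m and each number of a turn by 90 degrees. A row lasts 1/8 s, in which the tool goes at most 62.5 mm and 10.7 degrees, less where a joint would pass 70% of its speed; a pose out of reach is approached as far as the arm can. A call with a number of a shift or a turn outside -1 to 1 is refused whole. A call with a gripper value outside its range is refused whole. "claw" is the opening, from 0 (shut) to 1 (fully open), set as the call begins (left out, the last holds). The fingers move at their own pace and stop on an object; "newtons" is the grip in N (left out, the last holds). Time passes only in rows, so rows that repeat a pose let the fingers close. It gives the time, the measured TCP pose, the force, the opening and the grip force at its end, in the units of the state.
- r.get_obs(): the state, without advancing time (a new reading comes with each control period).
- r.grab_frame(name): name is "scene" or "side" or "wrist"; returns a dict with "pixels" (400x640x3 uint8, red, green, blue), "intrinsics" (3x3 intrinsics, pixels), "eye" and "attitude" of the camera in the world. Camera axes: x right, y up, looking along -z (the intrinsics and any distortion apply to the point x, -y, -z); pixel columns grow to the right and rows downward; lengths in m; the calibration is good to about 2 mm. The wrist camera is an equidistant fisheye: a pixel r from the principal point sees the ray r / f radians off the axis. A picture is of the moment at which its call begins. There is no depth.
- r.hand_in(): hands the job in; it is judged then, once.
Trained networks look in a picture, given as the dict that the camera call returned (one of the last four; its "shot" number tells which), for a name from the list of things; names that differ only in an ending like _2 or _b are one class to them, and where a whole thing is asked for, a point or a joint stands for the part that bears it (a point fixed in the world has none). Each returns a list of dicts, best first, with "conf" (0 to 1); they miss things now and then, are a little off and sometimes report something else, mostly with a low value. They report only what shows in the picture. A call takes as long as a camera call. They do not tell look-alikes from the thing itself.
- r.search_frame(picture, thing): "rect" ([left, top, width, height] in pixels, round what is visible of it).
- r.outline_of(picture, thing): "pixels" (400x640 bool, what is visible of it) and "rect" ([left, top, width, height] in pixels, round what is visible of it).
- r.landmark_of(picture, thing): "point" ([column, row] in pixels: a listed point, or the origin of a listed thing).
The state is a dict: "clock": time; "joints": joint angles; "qvel": joint speeds; "tau": joint torques, N m; "tcp_pos": TCP position; "orientation": TCP orientation; "contact_force": force on the tool from outside, world axes, zero at the start; "moment": the same for the moment, N m; "grip_width": finger opening in m; "gripper_force": force on a finger pad.
Only numpy, scipy, OpenCV 4.12 (cv2) and the standard library are available. Lean on these libraries where they do the work, as an engineer would, in place of code of your own. Each camera call takes 0.05 s, during which the arm holds its last target. There are 200 camera calls.

## Task

Pack the adapter mounting kit into the blue box so that all three parts fit and sit fully down: the white angle bracket with its foot flat on the box floor, the black power adapter lying flat lengthwise on that foot, and the aluminium saddle clamp straddling the middle of the adapter, its two legs down in the gaps beside the adapter until they rest on the bracket's foot. Leave the tape roll, can and USB stick where they are.

Things in the scene. Friction and masses are not known exactly. Their poses are not given: they have to be found in the camera images.
- box_floor (a point): Open blue plastic kit box, fixed to the desk. Outside 146 x 104 mm and 34 mm tall; inside 136 (along x) x 94 (along y) x 30 mm deep; walls 5 mm with a round rim. This point is the centre of its inner floor, 4 mm above the desk; x is its long axis, z up.
- bracket_foot (a point): White angle bracket (0.2 to 0.45 kg) standing on its foot. Foot 130 (x) x 88 (y) x 8 mm; at the -x end of the foot stands a plate 10 mm thick in x, 50 mm wide, its outer face flush with the foot's end, its top 72 mm above the underside of the foot. This point is the centre of the foot, half-way up its 8 mm. It fits the box either way round.
- bracket_upright (a point): Point in the bracket's upright, on the middle of its thickness and width, 55 mm above the underside of the foot (17 mm below the top of the upright): a good place to pinch it from above across the 10 mm. Same axes as bracket_foot.
- adapter_mid (a point): Black power adapter (0.3 to 0.55 kg), a brick 116 (x) x 68 (y) x 44 mm tall, lying flat; grasp it across the 68 mm. This point is its centre. Seated on the bracket's foot its top is 56 mm above the desk, 22 mm above the box rim; lying on the box's centre line it leaves 13 mm on either side for the saddle's legs.
- saddle_mid (a point): Aluminium saddle clamp (0.1 to 0.17 kg): a U of 8 mm thick strip, 36 mm wide (z), at the start lying on its side. 88 mm outside its two legs (x), 72 mm between them; 58 mm from its flat back (outer face at y = +29 mm) to the rounded leg ends (y = -29 mm); legs centred on x = +-40 mm. This point is mid-air, in the middle of the U. Standing on its legs, y points up.
- saddle_back (a point): Middle of the outer face of the saddle's back (axes as saddle_mid). With the saddle on its legs this is the centre of its top face, 88 (x) by 36 mm (z), 8 mm thick; grasp it there from above across the 36 mm. Fully down in the box it is 70 mm above the desk, the back 6 mm clear of the adapter's top, and the saddle's x lies along the box's y.
- bracket: The white angle bracket; origin under the centre of its foot.
- adapter: The black power adapter; origin under its centre.
- saddle: The aluminium saddle clamp; origin on the desk below saddle_mid as it lies at the start.
- black_tape: Bystander: roll of black tape, 62 mm across, 19 mm tall.
- white_can: Bystander: white lidded can, 40 mm across, 55 mm tall, beyond the box.
- usb_stick: Bystander: black USB stick, 50 mm long, to the right of the box.
Not all that is in view belongs to the job. Of the things that look like the saddle, the larger one is meant.

How it is judged:
By the outcome, as a careful person would: the job done as asked, in the order asked, and still so for the second after the job is handed in, with the robot touching nothing.
It also fails if it takes over 72 s, if anything falls off the work surface, if the arm or the gripper's body presses on something with over 40 N, if the wrist force passes 120 N, or if a joint passes its speed limit or range.

## Working session

There is one attempt and no reset: what is moved stays moved. The work goes in short steps, Python scripts to look and compute and a tool call to move; the robot and the scene stay as the last step left them, time stands still between calls to the robot, and variables do not carry over. Pictures are saved under pics/ and viewed, at most 10 in all, crops included, and the job is handed in when it is done.

Besides the shell and the picture viewer there is one more tool, called after "Request:" as a command line: name --pt "numbers of a row" for each row, then --argument value for the rest. apply_moves: Moves the arm, as the interface text tells. Its arguments: {"type":"object","properties":{"rows":{"type":"array","items":{"type":"array","items":{"type":"number"}}},"claw":{"type":"number"},"newtons":{"type":"number"}},"required":["rows"]}

```bash
mkdir -p pics; cat > h.py <<'E'
import numpy as np, cv2
from scipy.spatial.transform import Rotation as R
from bench import r
def att(f):
    a=np.array(f["attitude"],float)
    return a if a.shape==(3,3) else (R.from_rotvec(a).as_matrix() if a.size==3 else R.from_quat(a).as_matrix())
def ray(f,uv,fish=False):
    K=np.array(f["intrinsics"]); x=(uv[0]-K[0,2])/K[0,0]; y=(uv[1]-K[1,2])/K[1,1]
    if fish:
        t=np.hypot(x,y); s=np.sin(t)/max(t,1e-9); d=np.array([x*s,y*s,np.cos(t)])
    else: d=np.array([x,y,1.])
    d=att(f)@np.array([d[0],-d[1],-d[2]]); return np.array(f["eye"],float),d/np.linalg.norm(d)
def onz(f,uv,z,fish=False):
    e,d=ray(f,uv,fish); return e+d*(z-e[2])/d[2]
def tri(rays):
    A=np.zeros((3,3));b=np.zeros(3)
    for e,d in rays:
        P=np.eye(3)-np.outer(d,d);A+=P;b+=P@e
    p=np.linalg.solve(A,b); return p,[float(np.linalg.norm(np.cross(p-e,d))) for e,d in rays]
def proj(f,p,fish=False):
    K=np.array(f["intrinsics"]); c=att(f).T@(np.array(p)-np.array(f["eye"])); c=np.array([c[0],-c[1],-c[2]])
    if fish:
        t=np.arctan2(np.hypot(c[0],c[1]),c[2]); n=np.hypot(c[0],c[1])+1e-12; q=c[:2]/n*t
    else: q=c[:2]/c[2]
    return q[0]*K[0,0]+K[0,2],q[1]*K[1,1]+K[1,2]
def save(f,n,crop=None,s=1):
    im=cv2.cvtColor(f["pixels"],cv2.COLOR_RGB2BGR)
    if crop: im=im[crop[1]:crop[3],crop[0]:crop[2]]
    cv2.imwrite("pics/"+n,cv2.resize(im,None,fx=s,fy=s))
E
python3 - <<'E'
from h import *
np.set_printoptions(precision=4,suppress=True)
o=r.get_obs(); print(o)
F={}
for c in("scene","side","wrist"):
    f=r.grab_frame(c);F[c]=f;save(f,c+"0.png");print(c,f["eye"],f["attitude"],np.array(f["intrinsics"])[[0,1,0,1],[0,1,2,2]],[k for k in f if k!='pixels'])
for t in("box_floor","bracket_foot","bracket_upright","adapter_mid","saddle_mid","saddle_back","bracket","adapter","saddle"):
    for c in F:
        for d in r.landmark_of(F[c],t)[:3]: print(t,c,np.round(d["point"],1),round(d["conf"],2), onz(F[c],d["point"],0.02,c=="wrist"))
for t in("bracket","adapter","saddle"):
    for c in F:
        for d in r.outline_of(F[c],t)[:2]:
            rr=cv2.minAreaRect(np.argwhere(d["pixels"])[:,::-1].astype(np.float32));print(t,c,d["rect"],round(d["conf"],2),rr)
E
cd pics; python3 -c "
import cv2,numpy as np
a=[cv2.imread(c+'0.png') for c in('scene','side','wrist')]
"
```

```text
{'clock': 0.0, 'joints': array([-1.3921,  0.4778,  0.0224,  1.5564, -0.0115,  1.1093, -0.0831]), 'qvel': array([-0.0004, -0.0015,  0.0017, -0.0009, -0.0007, -0.0001, -0.0014]), 'tau': array([  0.    , -59.6458,   1.6078, -28.1193,   0.0124,   0.0095,
         0.    ]), 'tcp_pos': array([0.1908, 0.6469, 0.2303]), 'orientation': array([-0.449 , -3.1092,  0.0028]), 'contact_force': array([-0.0878, -0.2795,  0.2237]), 'moment': array([ 0.0081, -0.0091,  0.0467]), 'gripper_force': 0.0, 'grip_width': 0.08469238025522127}
scene [ 0.0652 -0.5237  0.9553] [ 0.641  -0.2553 -0.6842] [399.2091 399.2091 322.0012 202.2991] ['intrinsics', 'eye', 'attitude', 'shot']
side [0.4951 1.0463 0.4884] [ 0.015  -1.7523 -2.5821] [392.6886 392.6886 319.0966 198.4339] ['intrinsics', 'eye', 'attitude', 'shot']
wrist [0.1176 0.6698 0.3738] [-0.2634 -0.1952  1.2732] [309.7069 309.7069 325.3306 200.6582] ['intrinsics', 'eye', 'attitude', 'shot']
box_floor scene [341.  257.4] 0.92 [ 0.4818 -0.1447  0.02  ]
box_floor scene [284.5 158.9] 0.43 [0.5944 0.2502 0.02  ]
box_floor side [328.1 202.9] 0.6 [ 0.491  -0.0946  0.
[... 2522 characters left out ...]
6 ((276.5, 229.0), (24.0, 45.0), 90.0)
saddle scene [253.6, 185.0, 36.1, 31.0] 0.9 ((270.6025695800781, 199.6654510498047), (20.98076057434082, 32.76094055175781), 64.53665161132812)
saddle scene [275.1, 223.2, 20.2, 25.7] 0.54 ((284.29815673828125, 234.3394317626953), (22.553606033325195, 14.968009948730469), 61.69924545288086)
saddle side [240.7, 231.8, 60.0, 48.0] 0.71 ((267.8771667480469, 255.44393920898438), (40.9515266418457, 58.81698989868164), 85.48600769042969)
saddle side [349.2, 212.7, 19.4, 17.8] 0.64 ((356.0, 221.5), (15.0, 16.0), 90.0)
saddle wrist [71.4, 339.4, 24.8, 21.1] 0.63 ((82.61032104492188, 351.3470153808594), (24.637514114379883, 16.40512466430664), 17.35402488708496)
```

View pics/scene0.png

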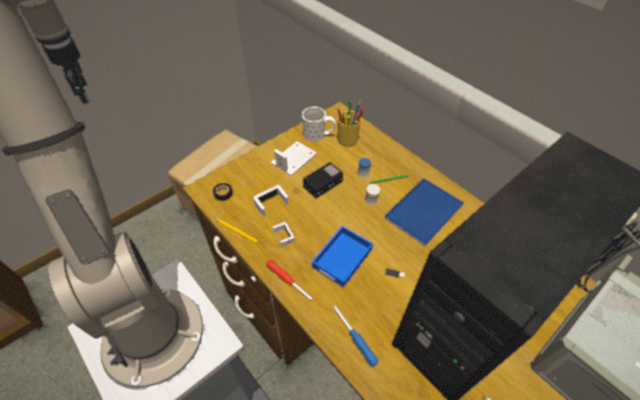

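View pics/side0.png

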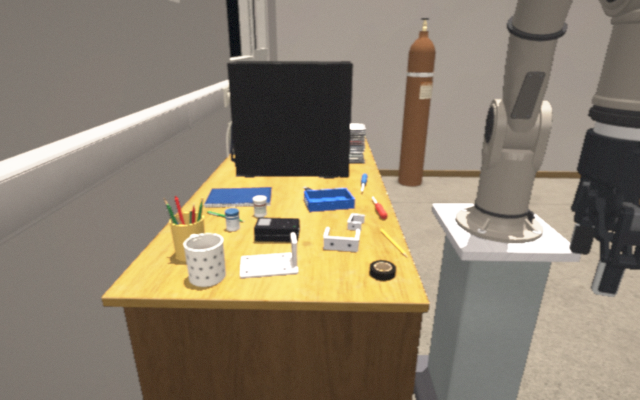

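The scene shows the bracket (292,157), adapter (323,180), large saddle (270,200), box (342,257) and the small decoy saddle (284,234). The side view agrees. Next I triangulate and head for the bracket.

```bash
cat >> h.py <<'E'
def pose(): 
    o=r.get_obs(); return np.array(o["tcp_pos"]),R.from_rotvec(o["orientation"]),o
def down(yaw):  # tool z down, tool y along (cos yaw, sin yaw)
    y=np.array([np.cos(yaw),np.sin(yaw),0]);z=np.array([0,0,-1.]);return R.from_matrix(np.c_[np.cross(y,z),y,z])
def go(p,Rt,start=None):
    """print shift/turn numbers from start pose (default: current) to (p,Rt)"""
    p0,R0=start if start else pose()[:2]
    s=R0.inv().apply(np.array(p)-p0)/0.25; t=(R0.inv()*Rt).as_rotvec()/(np.pi/2)
    print("row",np.round(s,3).tolist(),np.round(t,3).tolist(),"deg",np.round(90*np.linalg.norm(t),1)); return s,t
def near(Rtyaw):  # choose the half turn nearest the current tool yaw
    R0=pose()[1]; return min((down(Rtyaw+k*np.pi) for k in(0,1)),key=lambda q:(R0.inv()*q).magnitude())
E
python3 - <<'E'
from h import *
np.set_printoptions(precision=4,suppress=True)
S=r.grab_frame("scene");D=r.grab_frame("side")
P=dict(box=((341,257.4),(328.1,202.9)),foot=((294.5,157.3),(266.2,263.2)),upr=((280.6,159.2),(290.9,241)),ad=((324,182),(274.5,227.7)),sm=((272.9,202.4),(341.8,236.7)),sb=((267.8,194.3),(339.4,245.4)))
for k,(a,b) in P.items(): print(k,*tri([ray(S,a),ray(D,b)]))
print(pose()[1].as_matrix())
p0,R0,o=pose()
go([.50,.20,.30],near(0))
E
```

```text
box [ 0.4903 -0.1375  0.0021] [0.0005891331952730837, 0.0005891331952732167]
foot [0.6347 0.2475 0.0047] [0.0012807675690872256, 0.001280767569087099]
upr [0.5725 0.2309 0.0532] [0.006221438351214946, 0.006221438351214982]
ad [0.6319 0.0912 0.0196] [0.004459919822335785, 0.004459919822335997]
sm [0.4559 0.1295 0.0175] [0.0010257750644967522, 0.0010257750644967912]
sb [0.4639 0.1682 0.0131] [0.0019613804370401033, 0.0019613804370400027]
[[-0.9592  0.2829  0.    ]
 [ 0.2829  0.9592  0.    ]
 [ 0.      0.     -1.    ]]
row [-1.692, -1.367, -0.275] [0.0, -0.0, 0.817] deg 73.6
```

Request:
apply_moves --pt "-0.85 -0.73 -0.14 0 0 0" --pt "-0.85 -0.73 -0.14 0 0 0" --pt "-0.85 -0.73 -0.14 0 0 0" --pt "-0.85 -0.73 -0.14 0 0 0" --pt "-0.85 -0.73 -0.14 0 0 0" --claw 1

```text
clock: 2.68
tcp_pos: [0.3456, 0.409, 0.2671]
orientation: [0.456, 3.107, 0.001]
contact_force: [-0.1, 0.6, 0.1]
grip_width: 0.0853
gripper_force: 0.0
```

Request:
apply_moves --pt "-0.85 -0.73 -0.14 0 0 0.5" --pt "-0.85 -0.73 -0.14 0 0 0.5" --pt "-0.85 -0.73 -0.14 0 0 0.5" --pt "-0.85 -0.73 -0.14 0 0 0.5" --pt "-0.85 -0.73 -0.14 0 0 0.5"

```text
clock: 3.3
tcp_pos: [0.4971, 0.1735, 0.3022]
orientation: [1.614, 2.694, 0.001]
contact_force: [-0.8, 0.6, -0.5]
grip_width: 0.0852
gripper_force: 0.0
```

Request:
apply_moves --pt "0 0 0 0 0 0.317" --pt "0 0 0 0 0 0.317" --pt "0 0 0 0 0 0.317" --pt "0 0 0 0 0 0.317"

```text
clock: 3.8
tcp_pos: [0.4953, 0.1772, 0.3014]
orientation: [-2.219, -2.224, -0.0]
contact_force: [0.4, 0.0, -0.7]
grip_width: 0.0855
gripper_force: 0.0
```

```bash
python3 - <<'E'
from h import *
np.set_printoptions(precision=4,suppress=True)
p,Rr,o=pose();print(p,Rr.as_matrix()[:,1],o["joints"],o["clock"])
f=r.grab_frame("wrist");save(f,"w1.png");print(f["eye"])
Z=dict(box_floor=.004,bracket_foot=.004,bracket_upright=.055,adapter_mid=.022,saddle_mid=.018,saddle_back=.018)
for t,z in Z.items():
    for d in r.landmark_of(f,t)[:3]: print(t,np.round(d["point"],1),round(d["conf"],2), onz(f,d["point"],z,True))
E
```

```text
[0.4953 0.1772 0.3014] [1.     0.0019 0.0002] [-0.8458  0.1673  0.4408  1.8461 -0.0782  1.1449 -0.3762] 3.8
[0.496  0.2552 0.4448]
box_floor [322.6 330.2] 0.88 [ 0.4912 -0.1349  0.004 ]
bracket_foot [417.  107.3] 0.73 [0.6278 0.2573 0.004 ]
bracket_upright [417.2 212.3] 0.74 [0.6224 0.1154 0.055 ]
bracket_upright [384.9 117.8] 0.67 [0.5707 0.2416 0.055 ]
adapter_mid [414.1 212.3] 0.93 [0.6282 0.1036 0.022 ]
saddle_mid [271.8 255.8] 0.58 [0.4122 0.0296 0.018 ]
saddle_mid [298.7 184.9] 0.55 [0.4578 0.1438 0.018 ]
saddle_back [301.1 169. ] 0.78 [0.4617 0.167  0.018 ]
saddle_back [287.3 259.5] 0.72 [0.4364 0.0235 0.018 ]
```

View pics/w1.png

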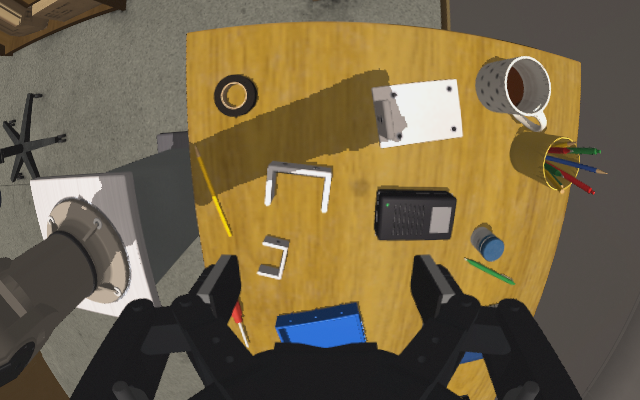

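The wrist view shows the bracket at (417,112), adapter (415,215), saddle (300,185), decoy (275,258) and the box's far wall at (320,312). I take the yaws from the edges.

```bash
cat >> h.py <<'E'
def rect(f,t,z,fish=True,near=None):
    for d in r.outline_of(f,t)[:3]:
        m=d["pixels"].astype(np.uint8); c=max(cv2.findContours(m,cv2.RETR_EXTERNAL,cv2.CHAIN_APPROX_NONE)[0],key=len)[:,0]
        P=np.array([onz(f,u,z,fish)[:2] for u in c.astype(float)]); q=cv2.minAreaRect((P*1000).astype(np.float32))
        print(t,round(d["conf"],2),"c",np.round(q[0],1),"size",np.round(q[1],1),"ang",round(q[2],1))
E
python3 - <<'E'
from h import *
np.set_printoptions(precision=4,suppress=True)
f=r.grab_frame("wrist")
rect(f,"bracket",.008);rect(f,"adapter",.044);rect(f,"saddle",.036)
C=[np.array(onz(f,u,.008,True)) for u in((457,80),(462,137),(380,147))]
print(C,(C[0]+C[2])/2,[np.degrees(np.arctan2(*(a-b)[1::-1])) for a,b in((C[1],C[2]),(C[0],C[1]))])
# target above bracket upright
go([.571,.242,.16],near(np.radians(-6)))
go([.571,.242,.16],near(np.radians(6)))
print(r.get_obs()["joints"])
E
```

```text
bracket 0.92 c [630.  250.3] size [131.   88.8] ang 9.7
adapter 0.84 c [625.5 106.6] size [ 77.4 124.6] ang 87.8
saddle 0.77 c [457.7 146.8] size [64.2 88.7] ang 83.8
saddle 0.63 c [416.8  34.9] size [70.  38.1] ang 76.4
[array([0.6884, 0.3026, 0.008 ]), array([0.7009, 0.2176, 0.008 ]), array([0.5739, 0.1977, 0.008 ])] [0.6311 0.2501 0.008 ] [np.float64(8.924701902174194), np.float64(98.3628817029301)]
row [0.259, 0.303, 0.565] [0.0, -0.0, 0.067] deg 6.1
row [0.259, 0.303, 0.565] [0.0, -0.0, -0.066] deg 5.9
[-0.8454  0.1675  0.4406  1.846  -0.0782  1.1449 -0.377 ]
```

Request:
apply_moves --pt "0.259 0.303 0.4 0 0 -0.1" --pt "0.259 0.303 0.565 0 0 -0.1" --pt "0.259 0.303 0.565 0 0 -0.1" --pt "0.259 0.303 0.565 0 0 -0.1" --pt "0.259 0.303 0.565 0 0 -0.1"

```text
clock: 4.97
tcp_pos: [0.5714, 0.2413, 0.1613]
orientation: [2.04, 2.388, 0.001]
contact_force: [0.4, -0.6, 1.0]
grip_width: 0.0857
gripper_force: 0.0
```

```bash
python3 - <<'E'
from h import *
np.set_printoptions(precision=4,suppress=True)
p,Rr,o=pose();print(p,Rr.as_matrix()[:,1])
f=r.grab_frame("wrist")
for t,z in(("bracket_foot",.004),("bracket_upright",.055)):
    for d in r.landmark_of(f,t)[:2]: print(t,np.round(d["point"],1),round(d["conf"],2), onz(f,d["point"],z,True))
rect(f,"bracket",.008)
save(f,"w2.png")
S=r.grab_frame("scene")
Q=[onz(S,u,.034) for u in((343,228),(372,238),(340,284),(313,268))];print(np.array(Q),np.mean(Q,0))
rect(S,"box_floor",.034,False)
go([.571,.241,.038],down(np.radians(9)))
E
```

```text
[0.5714 0.2413 0.1613] [0.9877 0.1564 0.001 ]
bracket_foot [383.7 182.1] 0.8 [0.6302 0.2532 0.004 ]
bracket_upright [324.8 199.2] 0.6 [0.5718 0.2417 0.055 ]
bracket 0.8 c [630.2 247. ] size [132.2  97.2] ang 10.3
bracket 0.72 c [365.4 274.3] size [72.4 62.5] ang 22.5
[[ 0.5447 -0.0839  0.034 ]
 [ 0.5828 -0.1608  0.034 ]
 [ 0.4205 -0.2061  0.034 ]
 [ 0.3982 -0.1262  0.034 ]] [ 0.4866 -0.1443  0.034 ]
box_floor 0.83 c [ 485.7 -146.5] size [159.8 111.7] ang 13.9
box_floor 0.55 c [ 550. -276.] size [20.4 47.9] ang 36.3
row [-0.004, -0.003, 0.494] [0.001, -0.001, 0.0] deg 0.1
```

View pics/w2.png

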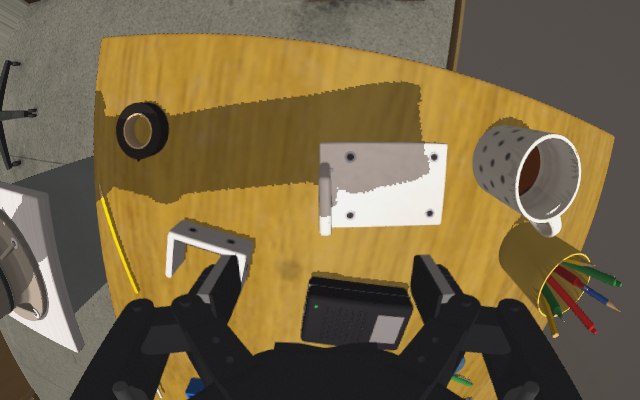

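The upright is at (325,200), square to the fingers. I descend and grip.

Request:
apply_moves --pt "0 0 0.2 0 0 0" --pt "0 0 0.38 0 0 0" --pt "-0.004 -0.003 0.494 0 0 0" --pt "-0.004 -0.003 0.494 0 0 0" --pt "-0.004 -0.003 0.494 0 0 0"

```text
clock: 5.9
tcp_pos: [0.5715, 0.2412, 0.0381]
orientation: [2.039, 2.389, 0.003]
contact_force: [0.2, -1.1, -0.1]
grip_width: 0.0853
gripper_force: 0.0
```

Request:
apply_moves --pt "0 0 0 0 0 0" --pt "0 0 0 0 0 0" --pt "0 0 0 0 0 0" --pt "0 0 0 0 0 0" --pt "0 0 0 0 0 0" --claw 0 --newtons 80

```text
clock: 6.52
tcp_pos: [0.571, 0.241, 0.0369]
orientation: [2.039, 2.389, 0.002]
contact_force: [1.4, 0.4, 2.5]
grip_width: 0.0084
gripper_force: 79.0
```

Request:
apply_moves --pt "0 0 0 0 0 0" --pt "0 0 -0.1 0 0 0" --pt "0 0 -0.3 0 0 0" --pt "0 0 -0.5 0 0 0" --pt "0 0 -0.56 0 0 0"

```text
clock: 7.15
tcp_pos: [0.5712, 0.241, 0.1788]
orientation: [2.039, 2.389, 0.005]
contact_force: [0.2, 0.6, -4.5]
grip_width: 0.0089
gripper_force: 78.5
```

```bash
python3 - <<'E'
from h import *
p,Rr,o=pose();print(p,Rr.as_matrix()[:,1],o["clock"])
b=np.array([.489,-.137]);u=b-.06*np.array([np.cos(np.radians(14)),np.sin(np.radians(14))]);print(u)
go([u[0],u[1],.18],down(np.radians(14)))
E
```

```text
[0.57124442 0.24101795 0.17875835] [0.98761633 0.15686321 0.00281325] 7.15
[ 0.43078226 -0.15151531]
row [-1.463, -0.801, -0.009] [0.002, -0.001, -0.055] deg 5.0
```

Request:
apply_moves --pt "-0.73 -0.4 0 0 0 0" --pt "-0.73 -0.4 0 0 0 0" --pt "-0.73 -0.4 0 0 0 0" --pt "-0.73 -0.4 0 0 0 0"

```text
clock: 7.65
tcp_pos: [0.4968, 0.0403, 0.1747]
orientation: [-2.044, -2.382, 0.007]
contact_force: [0.1, 0.6, -3.8]
grip_width: 0.0093
gripper_force: 78.8
```

Request:
apply_moves --pt "-0.73 -0.4 0 0 0 -0.055" --pt "-0.73 -0.4 0 0 0 -0.055" --pt "-0.73 -0.4 0 0 0 -0.055" --pt "-0.73 -0.4 0 0 0 -0.055" --pt "-0.73 -0.4 0 0 0 -0.055"

```text
clock: 8.28
tcp_pos: [0.4288, -0.1522, 0.1755]
orientation: [-1.937, -2.471, 0.002]
contact_force: [0.4, 0.6, -3.7]
grip_width: 0.0086
gripper_force: 78.8
```

```bash
python3 - <<'E'
from h import *
np.set_printoptions(precision=4,suppress=True)
p,Rr,o=pose();print(p,Rr.as_matrix()[:,1],o["clock"],o["joints"])
f=r.grab_frame("wrist");save(f,"w3.png");S=r.grab_frame("scene");D=r.grab_frame("side")
for c,g,fi in(("w",f,True),("sc",S,False),("si",D,False)):
  for t,z in(("box_floor",.004),("bracket_foot",.146)):
    for d in r.landmark_of(g,t)[:2]: print(c,t,np.round(d["point"],1),round(d["conf"],2), onz(g,d["point"],z,fi))
rect(f,"bracket",.150);rect(S,"bracket",.15,False);rect(f,"box_floor",.034)
E
```

```text
[ 0.4288 -0.1522  0.1755] [ 0.9711  0.2385 -0.0023] 8.275 [-0.2811  0.1985  0.5521  2.147  -0.1395  0.8321  0.5975]
w bracket_foot [418.2 232.9] 0.91 [ 0.4856 -0.1361  0.146 ]
sc box_floor [340.7 256.4] 0.6 [ 0.4904 -0.1354  0.004 ]
sc bracket_foot [344.8 227.7] 0.6 [ 0.4905 -0.1396  0.146 ]
si box_floor [326.6 205.4] 0.87 [ 0.4957 -0.1124  0.004 ]
si bracket_foot [258.9 212.4] 0.69 [0.6417 0.2712 0.146 ]
si bracket_foot [328.4 161. ] 0.65 [ 0.4917 -0.1303  0.146 ]
bracket 0.89 c [ 489.5 -156.4] size [129.3 127.7] ang 13.8
bracket 0.97 c [ 485.1 -144. ] size [130.8  86.9] ang 14.0
bracket 0.36 c [403.1  48.4] size [68.8 88.8] ang 82.9
box_floor 0.71 c [ 485.6 -120.7] size [149.1  76.3] ang 14.2
```

View pics/w3.png

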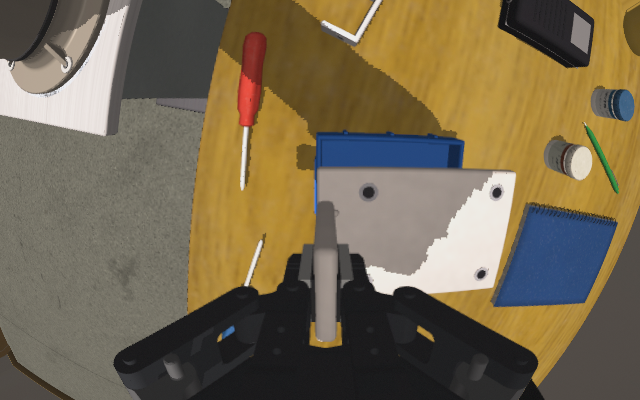

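The box's far rim is visible from (318,134) to (464,140), with the held bracket's foot above it. I compute the box pose from the rim corners and a blue mask.

```bash
cat > box.py <<'E'
from h import *
from scipy.optimize import least_squares
def boxfit(guess,frames):
    # fit blue rim outer edge (top, z=.034, and base silhouettes) by comparing blue pixels with the projected rim rectangle edges
    pass
E
python3 - <<'E'
from h import *
np.set_printoptions(precision=4,suppress=True)
f=r.grab_frame("wrist");S=r.grab_frame("scene")
save(f,"w4.png",(290,110,490,230),4)
a,b=[onz(f,u,.034,True) for u in((318,134),(464,140))];print(a,b,np.linalg.norm(b-a),np.degrees(np.arctan2(*(b-a)[1::-1])))
# predicted pixels of rim corners for candidate pose
for c in((.489,-.137),):
  for q in(13,14,15):
    M=R.from_euler('z',q,degrees=True)
    print(q,[np.round(proj(f,np.array([*c,0])+M.apply([x,y,.034]),True),1).tolist() for x,y in((-73,52),(73,52),(-68,47),(68,47)) for x,y in((x/1e3,y/1e3),)])
E
```

```text
[ 0.412 -0.102  0.034] [ 0.5517 -0.0688  0.034 ] 0.14359054569127377 13.38230737507347
13 [[311.6, 133.3], [460.9, 140.1], [317.0, 138.7], [456.0, 144.8]]
14 [[310.6, 134.6], [460.2, 138.8], [316.1, 140.0], [455.3, 143.5]]
15 [[309.7, 136.0], [459.4, 137.4], [315.2, 141.2], [454.7, 142.3]]
```

View pics/w4.png

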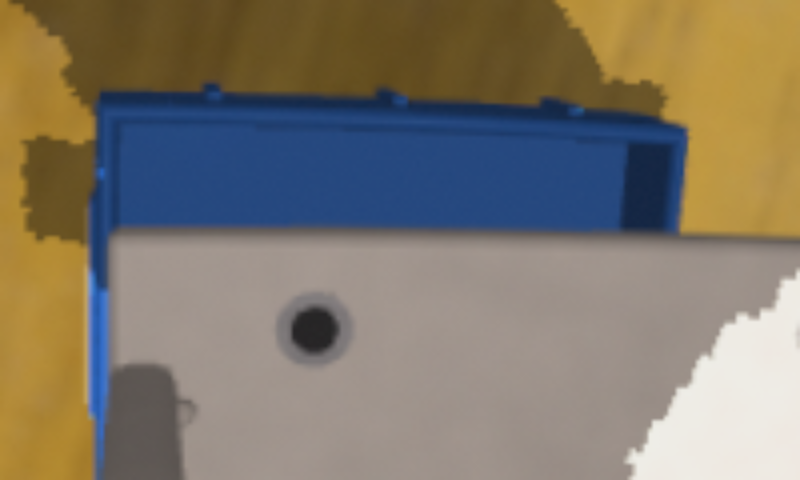

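```bash
python3 - <<'E'
from h import *
np.set_printoptions(precision=4,suppress=True)
f=r.grab_frame("wrist");S=r.grab_frame("scene")
a,b=[onz(f,u,.034,True) for u in((315.2,134.2),(461.3,141.7))];d=b-a;L=np.linalg.norm(d);print(a,b,L,np.degrees(np.arctan2(d[1],d[0])))
n=np.array([d[1],-d[0],0])/L; print("centre",(a+b)/2+n*.052)
m=[np.array([*onz(f,u,.034,True)[:2]]) for u in((320,139.5),(456.5,145.5))];d=m[1]-m[0];L=np.linalg.norm(d);print("inner",L,np.degrees(np.arctan2(d[1],d[0])),(m[0]+m[1])/2+np.array([d[1],-d[0]])/L*.047)
# scene: predicted vs image for box; rectify blue mask outer
hsv=cv2.cvtColor(S["pixels"],cv2.COLOR_RGB2HSV); 
p,Rr,o=pose()
# held bracket foot: wrist corners (318,168)? far edge left, (515,171) right, (493,294) near right at z foot top
C=[onz(f,u,p[2]-.037+.008,True) for u in((318.5,168),(515.5,171.5),(493.5,293))];print(C,(C[0]+C[2])/2,np.degrees(np.arctan2(*(C[1]-C[0])[1::-1])),[np.linalg.norm(C[1]-C[0]),np.linalg.norm(C[2]-C[1])])
x=Rr.as_matrix()[:,1];print("from tcp",p+.060*x)
E
```

```text
[ 0.4095 -0.103   0.034 ] [ 0.5494 -0.0715  0.034 ] 0.14331768899320652 12.688786888202307
centre [ 0.4909 -0.1379  0.034 ]
inner 0.133871362545533 12.984287347075355 [ 0.4908 -0.1375]
[array([ 0.417 , -0.1102,  0.1476]), array([ 0.5407, -0.079 ,  0.1476]), array([ 0.5661, -0.1683,  0.1476])] [ 0.4916 -0.1393  0.1476] 14.1886642831187 [np.float64(0.12750025082602298), np.float64(0.09289738141017682)]
from tcp [ 0.4885 -0.1366  0.1766]
```

```bash
python3 - <<'E'
from h import *
go([.4324,-.1512,.082],down(np.radians(13)))
E
```

```text
row [-0.003, 0.008, 0.378] [0.0, -0.0, 0.011] deg 1.0
```

Request:
apply_moves --pt "-0.003 0.008 0.15 0 0 0.011" --pt "-0.003 0.008 0.3 0 0 0.011" --pt "-0.003 0.008 0.378 0 0 0.011" --pt "-0.003 0.008 0.378 0 0 0.011"

```text
clock: 9.57
tcp_pos: [0.4314, -0.1512, 0.081]
orientation: [-1.954, -2.456, 0.003]
contact_force: [-0.5, 0.0, -3.1]
grip_width: 0.0087
gripper_force: 78.8
```

```bash
python3 - <<'E'
from h import *
np.set_printoptions(precision=4,suppress=True)
p,Rr,o=pose();print(p,Rr.as_matrix()[:,1],o["clock"],o["contact_force"])
f=r.grab_frame("wrist");im=f["pixels"]
cv2.imwrite("pics/w5.png",cv2.cvtColor(cv2.resize(im[110:310,260:540],None,fx=2.8,fy=2.8),cv2.COLOR_RGB2BGR))
go([.4324,-.1512,.045],down(np.radians(13)))
E
```

```text
[ 0.4314 -0.1512  0.081 ] [ 0.9744  0.2247 -0.0031] 9.575 [-0.5348  0.0048 -3.068 ]
row [0.001, 0.001, 0.148] [-0.001, -0.0, -0.0] deg 0.1
```

View pics/w5.png

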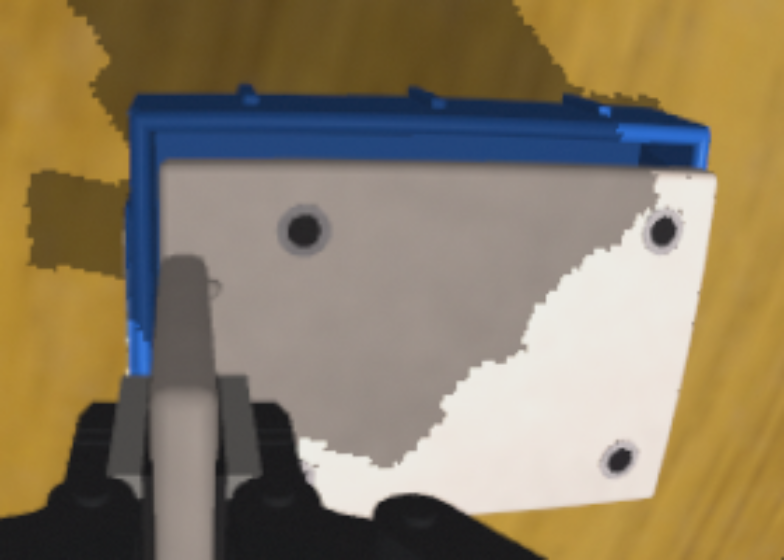

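```bash
python3 - <<'E'
from h import *
np.set_printoptions(precision=4,suppress=True)
f=r.grab_frame("wrist");p,Rr,o=pose()
z=p[2]-.037+.008
def cen(a,b,w):
    d=b-a;L=np.linalg.norm(d);return (a+b)[:2]/2+np.array([d[1],-d[0]])/L*w,L,np.degrees(np.arctan2(d[1],d[0]))
a,b,c=[onz(f,u,z,True) for u in((318.0,167.5),(515.4,172),(493,288))]
print("foot",cen(a,b,.044),(a+c)[:2]/2,np.linalg.norm(b-c))
a,b=[onz(f,u,.034,True) for u in((307.3,144.3),(513.4,155.5))];print("box",cen(a,b,.052))
E
```

```text
foot (array([ 0.4911, -0.1388]), np.float64(0.1271935820269891), np.float64(12.90797193590185)) [ 0.4917 -0.1383] 0.08738502486758232
box (array([ 0.4914, -0.1373]), np.float64(0.144615686538054), np.float64(11.780691443418167))
```

Request:
apply_moves --pt "0.005 0.001 0.03 0 0 0.005" --pt "0.005 0.001 0.06 0 0 0.005" --pt "0.005 0.001 0.09 0 0 0.005" --pt "0.005 0.001 0.12 0 0 0.005" --pt "0.005 0.001 0.148 0 0 0.005"

```text
clock: 10.3
tcp_pos: [0.4323, -0.15, 0.0444]
orientation: [-1.965, -2.451, 0.0]
contact_force: [-0.9, 0.9, -4.0]
grip_width: 0.0088
gripper_force: 78.8
```

Request:
apply_moves --pt "0 0 0.008 0 0 0" --pt "0 0 0.016 0 0 0"

```text
clock: 10.55
tcp_pos: [0.4324, -0.1501, 0.0409]
orientation: [1.966, 2.451, -0.0]
contact_force: [-1.4, -0.8, -3.2]
grip_width: 0.0088
gripper_force: 79.1
```

Request:
apply_moves --pt "0 0 0.003 0 0 0" --pt "0 0 0.003 0 0 0" --pt "0 0 0.003 0 0 0" --pt "0 0 0.003 0 0 0" --claw 0.5

```text
clock: 11.05
tcp_pos: [0.4326, -0.1501, 0.0405]
orientation: [1.965, 2.45, 0.001]
contact_force: [-1.0, 0.0, 0.3]
grip_width: 0.0423
gripper_force: 0.0
```

Request:
apply_moves --pt "0 0 -0.15 0 0 0" --pt "0 0 -0.4 0 0 0" --pt "0 0 -0.6 0 0 0" --pt "0 0 -0.75 0 0 0" --pt "0 0 -0.75 0 0 0"

```text
clock: 11.68
tcp_pos: [0.4342, -0.1504, 0.2305]
orientation: [1.962, 2.447, 0.007]
contact_force: [-0.8, 0.3, -0.6]
grip_width: 0.0425
gripper_force: 0.0
```

```bash
python3 - <<'E'
from h import *
np.set_printoptions(precision=4,suppress=True)
p,Rr,o=pose();print(p,o["joints"],o["grip_width"])
f=r.grab_frame("wrist");S=r.grab_frame("scene")
save(f,"w6.png")
for t,z in(("box_floor",.004),("bracket_foot",.008),("bracket_upright",.059),("adapter_mid",.022)):
    for d in r.landmark_of(f,t)[:2]: print(t,np.round(d["point"],1),round(d["conf"],2), onz(f,d["point"],z,True))
rect(f,"adapter",.044);rect(f,"bracket",.012)
for q in(88,93,98): go([.6275,.105,.22],near(np.radians(q)))
E
```

```text
[ 0.4342 -0.1504  0.2305] [-0.361   0.1151  0.6144  2.086  -0.0836  0.957   0.5172] 0.0424579267483271
bracket_foot [369.  168.9] 0.98 [ 0.4875 -0.1361  0.008 ]
bracket_upright [322.7 181.8] 0.97 [ 0.4335 -0.1516  0.059 ]
adapter_mid [517.4  26.4] 0.7 [0.6331 0.0992 0.022 ]
adapter 0.65 c [619.8  92.8] size [131.7  83.1] ang 0.6
bracket 0.95 c [ 490.6 -138.3] size [132.   89.8] ang 13.4
row [0.826, 0.986, 0.026] [-0.001, -0.001, -0.839] deg 75.5
row [0.826, 0.986, 0.026] [-0.001, -0.001, -0.894] deg 80.5
row [0.826, 0.986, 0.026] [-0.001, -0.001, -0.95] deg 85.5
```

View pics/w6.png

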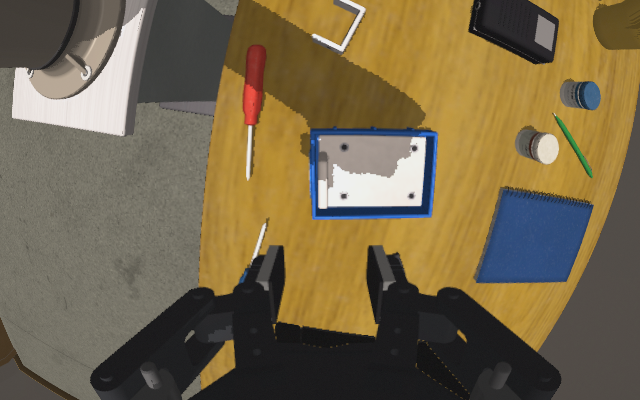

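Bracket seated (image at (372,172)). On to the adapter.

Request:
apply_moves --pt "0.4 0.493 0.026 0 0 0" --pt "0.4 0.493 0.026 0 0 0" --pt "0.826 0.986 0.026 0 0 -0.3" --pt "0.826 0.986 0.026 0 0 -0.5" --pt "0.826 0.986 0.026 0 0 -0.866" --claw 1

```text
clock: 12.7
tcp_pos: [0.6234, 0.0994, 0.2205]
orientation: [-1.199, -2.903, 0.001]
contact_force: [1.4, 0.2, -0.1]
grip_width: 0.0856
gripper_force: 0.0
```

```bash
python3 - <<'E'
from h import *
p,Rr,o=pose();print(p,Rr.as_matrix()[:,1]);go([.628,.104,.2],down(np.pi/2))
E
```

```text
[0.62342472 0.09943654 0.22046597] [ 0.70552211  0.70868722 -0.00098536]
row [-0.0, 0.026, 0.082] [-0.0, -0.001, -0.499] deg 44.9
```

Request:
apply_moves --pt "0 0.026 0.082 0 0 -0.5" --pt "0 0.026 0.082 0 0 -0.5" --pt "0 0.026 0.082 0 0 -0.5" --pt "0 0.026 0.082 0 0 -0.5" --pt "0 0.026 0.082 0 0 -0.5"

```text
clock: 13.32
tcp_pos: [0.627, 0.102, 0.2001]
orientation: [-0.006, -3.14, 0.0]
contact_force: [0.0, 0.5, -0.2]
grip_width: 0.0857
gripper_force: 0.0
```

```bash
python3 - <<'E'
from h import *
p,Rr,o=pose();print(p,Rr.as_matrix()[:,1],o["joints"])
f=r.grab_frame("wrist");save(f,"w7.png",(160,60,490,310),2.4)
for d in r.landmark_of(f,"adapter_mid")[:2]: print(d["point"],round(d["conf"],2), onz(f,d["point"],.022,True))
rect(f,"adapter",.044)
E
```

```text
[0.626985   0.10204341 0.20006046] [ 4.07586650e-03  9.99991692e-01 -6.01745423e-05] [-0.39036367  0.44410024  0.17712214  1.69615461 -0.08976511  1.0104939
  1.38449744]
[326.0, 179.3] 0.79 [0.62794145 0.10369753 0.022     ]
adapter 0.8 c [626.8 101.2] size [ 68.4 117.8] ang 89.1
```

View pics/w7.png

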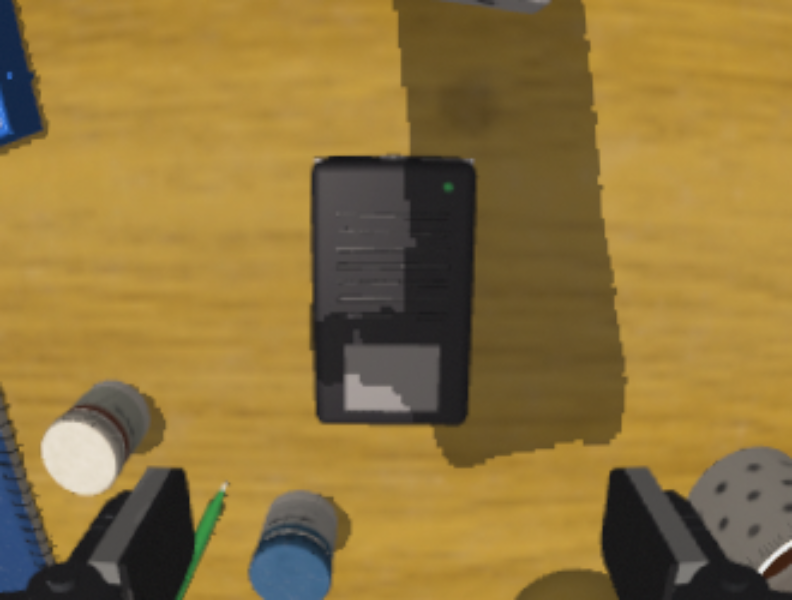

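Adapter centred and square (centre pixel ≈ (394,290) in the crop). Descend and grip.

Request:
apply_moves --pt "0 0 0.2 0 0 0.008" --pt "0 0.002 0.4 0 0 0.008" --pt "0 0.002 0.6 0 0 0.008" --pt "0 0.002 0.73 0 0 0.008" --pt "0 0.002 0.73 0 0 0.008"

```text
clock: 14.1
tcp_pos: [0.6249, 0.1024, 0.0157]
orientation: [-0.028, -3.136, 0.003]
contact_force: [-0.8, -0.5, -0.9]
grip_width: 0.0851
gripper_force: 0.0
```

Request:
apply_moves --pt "0 0 0 0 0 0" --pt "0 0 0 0 0 0" --pt "0 0 0 0 0 0" --pt "0 0 0 0 0 0" --claw 0 --newtons 100

```text
clock: 14.6
tcp_pos: [0.6289, 0.1027, 0.0208]
orientation: [0.027, 3.138, 0.001]
contact_force: [-1.1, -0.6, 7.4]
grip_width: 0.0658
gripper_force: 112.7
```

Request:
apply_moves --pt "0 0 -0.05 0 0 0" --pt "0 0 -0.2 0 0 0" --pt "0 0 -0.4 0 0 0" --pt "0 0 -0.55 0 0 0" --pt "0 0 -0.55 0 0 0"

```text
clock: 15.22
tcp_pos: [0.6294, 0.1034, 0.1599]
orientation: [0.026, 3.134, 0.003]
contact_force: [0.7, 0.6, -4.7]
grip_width: 0.0657
gripper_force: 113.1
```

```bash
python3 - <<'E'
from h import *
p,Rr,o=pose();print(p,Rr.as_matrix()[:,1],o["joints"])
b=np.array([.4912,-.1373]);t=b+.005*np.array([np.cos(np.radians(12.5)),np.sin(np.radians(12.5))]);print(t)
go([*t,.17],down(np.radians(102.5)))
E
```

```text
[0.62936657 0.10335993 0.15993584] [0.01665997 0.99985864 0.00226802] [-0.38966352  0.48668529  0.17560531  1.7314028  -0.10306761  0.9251031
  1.38158791]
[ 0.49608148 -0.1362178 ]
row [0.517, -0.967, -0.046] [0.001, 0.005, -0.149] deg 13.5
```

Request:
apply_moves --pt "0.517 -0.967 -0.06 0 0 -0.149" --pt "0.517 -0.967 -0.06 0 0 -0.149" --pt "0.517 -0.967 -0.06 0 0 -0.149" --pt "0.517 -0.967 -0.06 0 0 -0.149" --pt "0.517 -0.967 -0.06 0 0 -0.149"

```text
clock: 15.85
tcp_pos: [0.4901, -0.1405, 0.1697]
orientation: [0.332, -3.12, 0.0]
contact_force: [0.8, 0.6, -4.3]
grip_width: 0.0653
gripper_force: 113.2
```

Request:
apply_moves --pt "0 0 0 0 0 0" --pt "0 0 0 0 0 0"

```text
clock: 16.1
tcp_pos: [0.4938, -0.1356, 0.1701]
orientation: [0.343, -3.122, -0.001]
contact_force: [0.4, 1.0, -4.5]
grip_width: 0.0658
gripper_force: 113.2
```

```bash
python3 - <<'E'
from h import *
np.set_printoptions(precision=4,suppress=True)
p,Rr,o=pose();print(p,Rr.as_matrix()[:,1],o["joints"])
f=r.grab_frame("wrist");save(f,"w8.png",(160,50,490,300),2.4)
for t,z in(("adapter_mid",p[2]+.003),("bracket_upright",.059),("bracket_foot",.008)):
  for d in r.landmark_of(f,t)[:1]: print(t,d["point"],round(d["conf"],2), onz(f,d["point"],z,True))
rect(f,"adapter",p[2]+.025)
E
```

```text
[ 0.4938 -0.1356  0.1701] [-0.2168  0.9762  0.0011] [-0.0116  0.2847  0.1882  2.0122 -0.0707  0.852   2.0052]
adapter_mid [325.6, 260.8] 0.85 [ 0.4941 -0.1347  0.1731]
bracket_upright [319.1, 119.9] 0.61 [ 0.4314 -0.1538  0.059 ]
adapter 0.75 c [ 485.  -136.8] size [106.5  65.8] ang 12.7
```

View pics/w8.png

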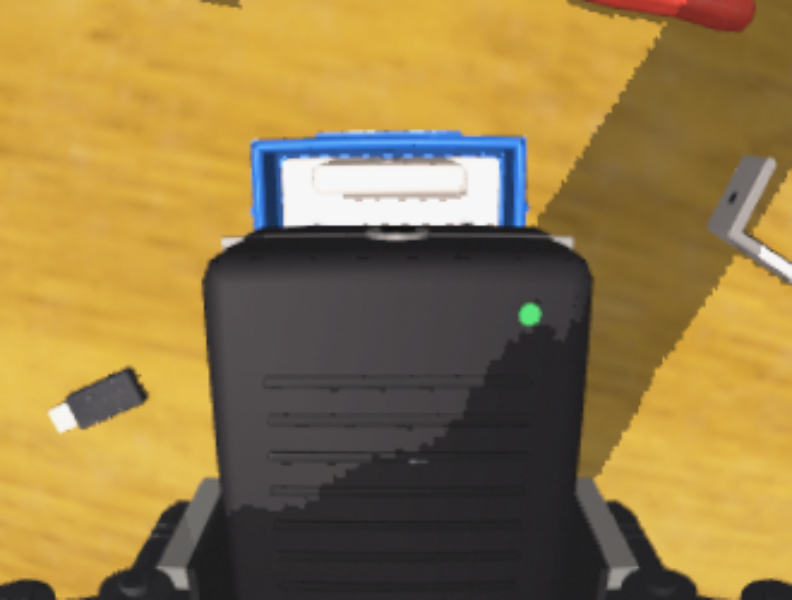

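```bash
python3 - <<'E'
from h import *
np.set_printoptions(precision=4,suppress=True)
p,Rr,o=pose();f=r.grab_frame("wrist")
M=down(np.radians(102.5)); ux=np.array([np.cos(np.radians(12.5)),np.sin(np.radians(12.5))]);uy=np.array([-ux[1],ux[0]])
b=np.array([.4912,-.1373])
def loc(c,z,q=b):
    w=onz(f,(c[0]/2.4+160,c[1]/2.4+50),z,True)[:2]-q; return np.round([w@ux*1e3,w@uy*1e3],1)
for n,c,z in(("upr outer mid",(390,160),.076),("upr inner mid",(390,193),.076),("upr L",(314,180),.076),("upr R",(467,180),.076),("rim out L",(252,141),.034),("rim out R",(526,139),.034)): print(n,loc(c,z))
for zt in(.19,.193,.196): print(zt,"adapter front rel tcp",loc((394,230),zt,p[:2]),loc((205,290),zt,p[:2]),loc((592,290),zt,p[:2]))
o7=onz
E
```

```text
upr outer mid [-64.6  -0.6]
upr inner mid [-54.   -0.6]
upr L [-58.4 -24.9]
upr R [-58.4  23.9]
rim out L [-71.4 -52.8]
rim out R [-72.  50.]
0.19 adapter front rel tcp [-60.2   0.1] [-50.1 -32.8] [-50.2  34.6]
0.193 adapter front rel tcp [-60.6   0.1] [-50.8 -32. ] [-50.8  33.8]
0.196 adapter front rel tcp [-61.    0.1] [-51.4 -31.2] [-51.4  33. ]
```

```bash
cat >> h.py <<'E'
UX=np.array([np.cos(np.radians(12.5)),np.sin(np.radians(12.5)),0]);UY=np.array([-UX[1],UX[0],0]);B=np.array([.4912,-.1373,0])
def inbox(p): d=np.array(p)-B; return np.round([d@UX*1e3,d@UY*1e3,p[2]*1e3],1)
E
python3 - <<'E'
from h import *
t=B+.0078*UX-.0005*UY; go([t[0],t[1],.112],down(np.radians(102.5)))
E
```

```text
row [-0.018, -0.004, 0.235] [0.0, -0.0, 0.001] deg 0.1
```

Request:
apply_moves --pt "-0.018 -0.004 0.1 0 0 0" --pt "-0.018 -0.004 0.2 0 0 0" --pt "-0.018 -0.004 0.235 0 0 0" --pt "-0.018 -0.004 0.235 0 0 0" --pt "-0.018 -0.004 0.235 0 0 0"

```text
clock: 17.02
tcp_pos: [0.4993, -0.1369, 0.113]
orientation: [-0.341, 3.122, -0.001]
contact_force: [0.0, 0.8, -4.1]
grip_width: 0.0658
gripper_force: 112.9
```

```bash
python3 - <<'E'
from h import *
np.set_printoptions(precision=4,suppress=True)
p,Rr,o=pose();print(inbox(p),o["tcp_pos"])
f=r.grab_frame("wrist")
# edge profile along the centre column in box x direction: print luminance by row
g=cv2.cvtColor(f["pixels"],cv2.COLOR_RGB2GRAY)
print(g[60:180,320:326].mean(1).astype(int).tolist())
t=B+.0078*UX-.0005*UY; go([t[0],t[1],.035],down(np.radians(102.5)))
E
```

```text
[  8.   -1.4 113. ] [ 0.4993 -0.1369  0.113 ]
[169, 167, 167, 169, 171, 172, 174, 175, 175, 174, 174, 174, 172, 173, 174, 174, 175, 175, 176, 176, 176, 176, 176, 176, 176, 175, 175, 174, 174, 173, 173, 172, 171, 170, 169, 167, 169, 162, 127, 103, 106, 124, 159, 137, 116, 95, 86, 84, 84, 94, 115, 108, 152, 173, 232, 244, 246, 247, 247, 247, 247, 247, 247, 247, 247, 247, 245, 241, 220, 185, 176, 221, 240, 241, 246, 247, 247, 247, 247, 247, 247, 244, 230, 165, 20, 16, 38, 119, 172, 162, 60, 29, 29, 28, 32, 34, 37, 41, 44, 47, 50, 54, 59, 62, 64, 66, 68, 69, 71, 71, 71, 71, 71, 71, 71, 71, 70, 70, 70, 71]
row [0.001, 0.004, 0.312] [-0.0, 0.001, -0.0] deg 0.1
```

```bash
python3 - <<'E'
from h import *
p,Rr,o=pose();f=r.grab_frame("wrist");print(f["eye"],inbox(f["eye"]),inbox(p))
for n,row,z in(("bot",143.5,p[2]-.0195),("top",150,p[2]+.0245),("top",151,p[2]+.0245),("upr in",129.5,.076),("upr out",113.5,.076),("rim out",97.5,.034)): print(n,inbox(onz(f,(323,row),z,True)))
E
```

```text
[ 0.42448421 -0.15281558  0.25635088] [-68.5  -0.7 256.4] [  8.   -1.4 113.1]
bot [-48.3  -1.9  93.6]
top [-51.2  -1.6 137.6]
top [-50.8  -1.6 137.6]
upr in [-54.4  -2.   76. ]
upr out [-63.7  -2.   76. ]
rim out [-74.1  -2.3  34. ]
```

Request:
apply_moves --pt "0.004 0.004 0.07 0 0 0" --pt "0.004 0.004 0.14 0 0 0" --pt "0.004 0.004 0.2 0 0 0" --pt "0.004 0.004 0.26 0 0 0" --pt "0.004 0.004 0.3 0 0 0"

```text
clock: 17.75
tcp_pos: [0.4973, -0.136, 0.0363]
orientation: [0.341, -3.123, -0.0]
contact_force: [-0.2, 1.1, -4.7]
grip_width: 0.0656
gripper_force: 113.3
```

Request:
apply_moves --pt "0 0 0.01 0 0 0" --pt "0 0 0.015 0 0 0" --pt "0 0 0.015 0 0 0"

```text
clock: 18.12
tcp_pos: [0.4977, -0.1361, 0.0337]
orientation: [-0.341, 3.122, -0.0]
contact_force: [-0.7, -0.3, -3.9]
grip_width: 0.0656
gripper_force: 113.2
```

```bash
python3 - <<'E'
from h import *
p,Rr,o=pose();print(inbox(p),o["contact_force"],o["moment"],o["clock"],Rr.as_matrix()[:,1:])
E
```

```text
[ 6.6 -0.2 33.7] [-0.71890466 -0.25532281 -3.93968073] [ 0.0329182  -0.02764407 -0.0077994 ] 18.125 [[-2.15810460e-01  6.65723454e-04]
 [ 9.76435255e-01 -5.30495318e-05]
 [-1.95469562e-04 -9.99999777e-01]]
```

Request:
apply_moves --pt "0 0 0.004 0 0 0" --pt "0 0 0.008 0 0 0" --pt "0 0 0.008 0 0 0"

```text
clock: 18.5
tcp_pos: [0.4978, -0.1361, 0.0328]
orientation: [-0.341, 3.122, 0.0]
contact_force: [-3.9, 1.6, 11.4]
grip_width: 0.0656
gripper_force: 115.2
```

Request:
apply_moves --pt "0 0 0.004 0 0 0" --pt "0 0 0.008 0 0 0"

```text
clock: 18.75
tcp_pos: [0.4978, -0.1361, 0.0326]
orientation: [-0.34, 3.122, 0.001]
contact_force: [-14.1, 4.3, 45.2]
grip_width: 0.0653
gripper_force: 119.0
```

Request:
apply_moves --pt "0 0 -0.012 0 0 0" --pt "0 0 -0.012 0 0 0"

```text
clock: 19.0
tcp_pos: [0.4979, -0.1361, 0.0328]
orientation: [-0.341, 3.122, -0.0]
contact_force: [-2.9, 0.1, 6.6]
grip_width: 0.0657
gripper_force: 114.5
```

Request:
apply_moves --pt "0 0 0 0 0 0" --pt "0 0 0 0 0 0" --pt "0 0 0 0 0 0" --claw 1

```text
clock: 19.38
tcp_pos: [0.4975, -0.1361, 0.0323]
orientation: [-0.341, 3.123, -0.0]
contact_force: [-0.4, -0.1, -0.2]
grip_width: 0.085
gripper_force: 0.0
```

Request:
apply_moves --pt "0 0 -0.15 0 0 0" --pt "0 0 -0.4 0 0 0" --pt "0 0 -0.65 0 0 0" --pt "0 0 -0.8 0 0 0" --pt "0 0 -0.8 0 0 0"

```text
clock: 20.0
tcp_pos: [0.4994, -0.1364, 0.2356]
orientation: [-0.34, 3.116, -0.002]
contact_force: [-0.1, 0.2, -0.4]
grip_width: 0.0856
gripper_force: 0.0
```

```bash
python3 - <<'E'
from h import *
np.set_printoptions(precision=4,suppress=True)
p,Rr,o=pose();print(inbox(p),o["joints"])
f=r.grab_frame("wrist");S=r.grab_frame("scene")
for t,z in(("adapter_mid",.034),("bracket_upright",.059),("bracket_foot",.008)):
  for d in r.landmark_of(f,t)[:1]: print(t,d["point"],round(d["conf"],2), inbox(onz(f,d["point"],z,True)))
rect(f,"adapter",.056);rect(S,"adapter",.056,False);rect(S,"saddle",.036,False);rect(f,"saddle",.036)
for t in("saddle_mid","saddle_back"):
  for d in r.landmark_of(f,t)[:2]: print(t,d["point"],round(d["conf"],2), onz(f,d["point"],.018,True))
g=cv2.cvtColor(f["pixels"],cv2.COLOR_RGB2GRAY); print(np.round(proj(f,B+.0055*UX+[0,0,.056],True)))
c,rw=map(int,proj(f,B+.0055*UX+[0,0,.056],True)); print(g[rw,c-70:c+70].tolist()); print(g[rw-80:rw+80,c].tolist())
E
```

```text
[  8.2  -0.9 235.6] [-0.0342  0.2085  0.2094  1.9396 -0.0522  0.9918  1.9873]
adapter_mid [328.5, 171.1] 0.96 [ 7.   3.1 34. ]
bracket_upright [324.0, 112.7] 0.86 [-59.9  -1.8  59. ]
adapter 0.71 c [453.6 114.6] size [76.7 82.8] ang 82.8
adapter 0.65 c [ 496.3 -135.5] size [117.2  67.8] ang 12.5
adapter 0.61 c [ 490.6 -146.4] size [132.   76.5] ang 12.3
saddle 0.58 c [451.5 130.9] size [77. 97.] ang 81.8
saddle 0.48 c [405.7   7.1] size [70.1 40.7] ang 77.6
saddle 0.67 c [455.8 131.4] size [82.  87.2] ang 82.8
saddle 0.62 c [413.5  14.2] size [67.4 40.1] ang 76.8
saddle_mid [527.4, 184.9] 0.89 [0.4537 0.1448 0.018 ]
saddle_mid [463.7, 130.2] 0.87 [0.4113 0.0198 0.018 ]
saddle_back [540.3, 193.1] 0.83 [0.4591 0.1747 0.018 ]
saddle_back [455.7, 147.3] 0.83 [0.4349 0.0153 0.018 ]
[326. 174.]
[159, 159, 159, 159, 157, 156, 155, 156, 157, 157, 158, 159, 159, 159, 159, 159, 162, 162, 163, 162, 161, 160, 160, 160, 159, 142, 123, 128, 104, 69, 48, 41, 51, 69, 74, 230, 243, 245, 244, 243, 182, 101, 56, 69, 74, 76, 76, 76, 74, 73, 62, 68, 68, 68, 68, 67, 54, 64, 66, 67, 67, 67, 67, 60, 57, 67,
[... 313 characters left out ...]
55, 153, 155, 140, 99, 111, 153, 112, 84, 77, 77, 115, 141, 178, 238, 245, 245, 245, 245, 245, 244, 235, 196, 78, 71, 45, 33, 45, 59, 71, 82, 82, 83, 82, 83, 82, 82, 82, 82, 82, 81, 81, 80, 81, 81, 69, 75, 76, 67, 79, 80, 78, 88, 84, 70, 78, 78, 78, 63, 60, 75, 61, 74, 76, 76, 84, 95, 63, 70, 75, 74, 74, 73, 64, 70, 74, 73, 72, 62, 68, 71, 71, 72, 71, 60, 66, 64, 56, 69, 70, 68, 69, 67, 61, 43, 39, 41, 70, 101, 102, 102, 101, 101, 101, 101, 101, 101, 102, 102, 101, 101, 101, 101, 100, 100, 100, 101, 101, 101, 101, 101, 100, 92, 73, 38, 38, 37, 36, 48, 73, 101, 101, 100, 101, 100, 100, 98, 151, 165, 165, 163, 162, 163, 165, 169, 171, 170, 170, 168, 165, 164, 161, 159, 160, 160, 160, 160, 160]
```

Adapter is seated and centred (scene: +5.4, +0.7 mm in the box frame). For the saddle, the plan is to pinch one leg with a 30° tilt, flip 90° and stand it up, then regrasp its back.

```bash
python3 - <<'E'
from h import *
Rt=down(np.radians(-6)); go([.47,.10,.25],Rt)
E
```

```text
row [-0.097, 0.945, -0.072] [-0.0, -0.001, 1.205] deg 108.5
```

Request:
apply_moves --pt "-0.097 0.945 -0.072 0 0 0.6" --pt "-0.097 0.945 -0.072 0 0 0.6" --pt "-0.097 0.945 -0.072 0 0 0.6" --pt "-0.097 0.945 -0.072 0 0 0.6" --pt "-0.097 0.945 -0.072 0 0 0.6" --claw 0.5

```text
clock: 21.18
tcp_pos: [0.4695, 0.1031, 0.2506]
orientation: [-0.94, -2.998, -0.001]
contact_force: [1.0, -0.1, -0.5]
grip_width: 0.0428
gripper_force: 0.0
```

Request:
apply_moves --pt "0 0 0 0 0 0.6" --pt "0 0 0 0 0 0.6" --pt "0 0 0 0 0 0.6" --pt "0 0 0 0 0 0.6" --pt "0 0 0 0 0 0.6"

```text
clock: 21.8
tcp_pos: [0.47, 0.0999, 0.2503]
orientation: [-2.197, -2.245, 0.0]
contact_force: [-0.2, 0.6, 0.5]
grip_width: 0.0427
gripper_force: 0.0
```

```bash
python3 - <<'E'
from h import *
np.set_printoptions(precision=4,suppress=True)
p,Rr,o=pose();print(p,Rr.as_matrix()[:,1],o["joints"])
f=r.grab_frame("wrist")
for t in("saddle_mid","saddle_back"):
  for d in r.landmark_of(f,t)[:2]: print(t,d["point"],round(d["conf"],2), onz(f,d["point"],.018,True))
rect(f,"saddle",.036);rect(f,"saddle",.018)
E
```

```text
[0.47   0.0999 0.2503] [ 0.9998  0.0215 -0.0002] [-0.5235  0.1306  0.2032  1.9951 -0.0309  1.0189 -0.2843]
saddle_mid [279.6, 221.8] 0.92 [0.412  0.0288 0.018 ]
saddle_back [316.4, 109.7] 0.79 [0.4583 0.173  0.018 ]
saddle_back [296.4, 227.3] 0.72 [0.4341 0.0216 0.018 ]
saddle 0.86 c [415.9  32.4] size [66.4 37.5] ang 75.7
saddle 0.56 c [457.4 144.2] size [57.9 88.9] ang 82.5
saddle 0.86 c [413.2  25.1] size [69.8 39.4] ang 75.7
saddle 0.56 c [456.8 142.5] size [60.8 93.4] ang 82.5
```

```bash
python3 - <<'E'
from h import *
np.set_printoptions(precision=4,suppress=True)
Rt=down(np.radians(-7.5))*R.from_rotvec([0,-np.radians(30),0]); zt=Rt.apply([0,0,1]);print(zt)
G=np.array([.4963,.1331,.026]);T=G+.019*zt;pre=T-.09*zt;print(pre,T)
go(pre,Rt); print("then z",.09/.25)
E
```

```text
[-0.0653 -0.4957 -0.866 ]
[0.5009 0.1683 0.0875] [0.4951 0.1237 0.0095]
row [0.269, 0.132, 0.651] [0.027, -0.333, 0.101] deg 31.4
then z 0.36
```

Request:
apply_moves --pt "0.269 0.132 0.2 0.027 -0.333 0.101" --pt "0.269 0.132 0.4 0.027 -0.333 0.101" --pt "0.269 0.132 0.651 0.027 -0.333 0.101" --pt "0.269 0.132 0.651 0.027 -0.333 0.101" --pt "0.269 0.132 0.651 0.027 -0.333 0.101"

```text
clock: 22.68
tcp_pos: [0.5015, 0.167, 0.0879]
orientation: [2.065, 1.806, -0.555]
contact_force: [0.5, -0.8, 1.2]
grip_width: 0.0429
gripper_force: 0.0
```

```bash
python3 - <<'E'
from h import *
np.set_printoptions(precision=4,suppress=True)
Rt=down(np.radians(-7.5))*R.from_rotvec([0,-np.radians(30),0])
p,Rr,o=pose();print(p,o["joints"]); go([.4951,.1237,.0095],Rt)
f=r.grab_frame("wrist");rect(f,"saddle",.036)
E
```

```text
[0.5015 0.167  0.0879] [-0.8132  0.6185  0.2047  1.8412  0.2883  1.0824 -0.9436]
row [0.006, -0.002, 0.359] [-0.002, 0.001, -0.001] deg 0.2
saddle 0.96 c [458.4 155.8] size [88.  89.6] ang 82.9
saddle 0.88 c [422.1  90.1] size [45.3 16.4] ang 48.5
saddle 0.67 c [695.1 -40.9] size [ 43.1 173. ] ang 28.9
```

Request:
apply_moves --pt "0.005 0 0.12 0 0 0" --pt "0.005 0 0.22 0 0 0" --pt "0.005 0 0.32 0 0 0" --pt "0.005 0 0.358 0 0 0" --pt "0.005 0 0.358 0 0 0"

```text
clock: 23.4
tcp_pos: [0.4966, 0.1246, 0.0119]
orientation: [2.069, 1.803, -0.549]
contact_force: [-0.5, -0.0, 0.0]
grip_width: 0.0429
gripper_force: 0.0
```

Request:
apply_moves --pt "0 0 0 0 0 0" --pt "0 0 0 0 0 0" --pt "0 0 0 0 0 0" --pt "0 0 0 0 0 0" --pt "0 0 0 0 0 0" --claw 0 --newtons 80

```text
clock: 24.02
tcp_pos: [0.496, 0.1255, 0.0105]
orientation: [2.066, 1.805, -0.552]
contact_force: [-0.4, 1.0, 5.9]
grip_width: 0.007
gripper_force: 78.3
```

```bash
python3 - <<'E'
from h import *
np.set_printoptions(precision=4,suppress=True)
p,Rr,o=pose();print(p,o["grip_width"],o["contact_force"])
go([p[0],p[1],p[2]+.15],Rr)
R1=Rr*R.from_rotvec([0,np.pi/4,0]); go(p+[0,0,.17],R1)
E
```

```text
[0.496  0.1255 0.0105] 0.007014058347641489 [-0.4155  0.9868  5.8613]
row [-0.3, 0.001, -0.52] [0.0, 0.0, 0.0] deg 0.0
row [-0.34, 0.001, -0.589] [0.0, 0.5, 0.0] deg 45.0
```

Request:
apply_moves --pt "-0.1 0 -0.17 0 0 0" --pt "-0.25 0 -0.43 0 0 0" --pt "-0.34 0 -0.589 0 0 0" --pt "-0.34 0 -0.589 0 0 0"

```text
clock: 24.52
tcp_pos: [0.4978, 0.1263, 0.1835]
orientation: [2.069, 1.804, -0.542]
contact_force: [0.6, -0.4, -2.3]
grip_width: 0.0068
gripper_force: 78.3
```

Request:
apply_moves --pt "0 0 0 0 0.1 0" --pt "0 0 0 0 0.2 0" --pt "0 0 0 0 0.3 0" --pt "0 0 0 0 0.4 0" --pt "0 0 0 0 0.5 0"

```text
clock: 25.15
tcp_pos: [0.4951, 0.1248, 0.1792]
orientation: [-2.224, -1.943, -0.298]
contact_force: [-0.7, -0.2, -1.3]
grip_width: 0.0067
gripper_force: 78.3
```

```bash
python3 - <<'E'
from h import *
np.set_printoptions(precision=4,suppress=True)
p,Rr,o=pose();print(p,o["grip_width"],o["contact_force"],o["joints"],Rr.as_matrix()[:,2])
E
```

```text
[0.4951 0.1248 0.1792] 0.006731864605009909 [-0.6692 -0.2098 -1.2799] [-0.28    0.2436  0.0799  2.0682 -0.3884  0.7783 -0.0667] [ 0.036   0.2599 -0.965 ]
```

Request:
apply_moves --pt "0 0 0 0 0.1 0" --pt "0 0 0 0 0.2 0" --pt "0 0 0 0 0.3 0" --pt "0 0 0 0 0.4 0" --pt "0 0 0 0 0.5 0"

```text
clock: 25.78
tcp_pos: [0.4954, 0.1242, 0.179]
orientation: [-1.706, -1.487, -0.989]
contact_force: [0.3, 0.4, -2.1]
grip_width: 0.0065
gripper_force: 78.4
```

```bash
python3 - <<'E'
from h import *
np.set_printoptions(precision=4,suppress=True)
p,Rr,o=pose();print(p,o["grip_width"],o["contact_force"],o["joints"]);print(Rr.as_matrix())
f=r.grab_frame("wrist");S=r.grab_frame("scene");D=r.grab_frame("side")
q=[]
for c,g,fi in(("S",S,False),("D",D,False),("w",f,True)):
  for t in("saddle_mid","saddle_back"):
    for d in r.landmark_of(g,t)[:2]: print(c,t,np.round(d["point"]),round(d["conf"],2))
zt=Rr.apply([0,0,1]); G=p-.019*zt; yt=Rr.apply([0,1,0]); 
b=np.array([.1305,.9914,0])
C=G-.04*yt; print("G",G,"expected mid ~",C+[0,0,.006],[proj(g,C+[0,0,.006]) for g in(S,D)],"back",[proj(g,C+[0,0,.035]) for g in(S,D)])
E
```

```text
[0.4954 0.1242 0.179 ] 0.006545898564505298 [ 0.278   0.4151 -2.0525] [ 0.2953  0.5066 -0.1133  2.1529 -1.2281  1.0963  1.0169]
[[ 0.0674  0.9907  0.1183]
 [ 0.4922 -0.1362  0.8598]
 [ 0.8679  0.0002 -0.4968]]
S saddle_mid [270. 166.] 0.84
S saddle_mid [284. 232.] 0.68
S saddle_back [269. 157.] 0.9
S saddle_back [284. 233.] 0.69
D saddle_mid [344. 174.] 0.76
D saddle_mid [355. 223.] 0.62
D saddle_back [342. 161.] 0.98
D saddle_back [345. 174.] 0.63
w saddle_mid [245. 262.] 0.77
w saddle_back [228. 227.] 0.97
G [0.4931 0.1079 0.1885] expected mid ~ [0.4535 0.1133 0.1945] [(np.float64(270.03949755482626), np.float64(164.7305003628601)), (np.float64(343.9744092632402), np.float64(169.88036779157719))] back [(np.float64(269.05986417823266), np.float64(156.87129891245718)), (np.float64(344.2962029540684), np.float64(158.582961343634))]
```

```bash
python3 - <<'E'
from h import *
p,Rr,o=pose(); go(p+[.06,.05,-.08],Rr); go(p+[.06,.05,-.155],Rr)
E
```

```text
row [-0.162, 0.211, 0.36] [0.0, 0.0, 0.0] deg 0.0
row [-0.422, 0.21, 0.51] [0.0, 0.0, 0.0] deg 0.0
```

Request:
apply_moves --pt "-0.08 0.105 0.18 0 0 0" --pt "-0.162 0.211 0.36 0 0 0" --pt "-0.162 0.211 0.36 0 0 0" --pt "-0.162 0.211 0.36 0 0 0"

```text
clock: 26.72
tcp_pos: [0.5551, 0.1751, 0.1]
orientation: [-1.706, -1.493, -0.985]
contact_force: [0.5, -0.6, -1.0]
grip_width: 0.0071
gripper_force: 78.4
```

```bash
python3 - <<'E'
from h import *
np.set_printoptions(precision=4,suppress=True)
p,Rr,o=pose(); print(p,o["joints"],Rr.as_matrix()[:,2],o["contact_force"]); go([p[0],p[1],.022],Rr);go([p[0],p[1],.013],Rr)
E
```

```text
[0.5551 0.1751 0.1   ] [ 0.2318  0.7031 -0.1865  2.0505 -1.33    0.965   1.0897] [ 0.1157  0.8578 -0.5009] [ 0.4565 -0.6066 -1.0337]
row [-0.27, -0.0, 0.156] [0.0, 0.0, 0.0] deg 0.0
row [-0.301, -0.0, 0.174] [0.0, 0.0, 0.0] deg 0.0
```

Request:
apply_moves --pt "0 0 0 -0.1 0 0.057" --pt "0 0 0 -0.2 0 0.115" --pt "0 0 0 -0.289 0 0.166" --pt "0 0 0 -0.289 0 0.166"

```text
clock: 27.22
tcp_pos: [0.5698, 0.1373, 0.1212]
orientation: [-2.073, -1.121, -1.144]
contact_force: [2.1, -4.2, -8.7]
grip_width: 0.0071
gripper_force: 79.1
```

```bash
python3 - <<'E'
from h import *
np.set_printoptions(precision=4,suppress=True)
p,Rr,o=pose(); print(p,o["joints"],Rr.as_matrix()); go([p[0],p[1],.022],Rr);go([p[0],p[1],.013],Rr)
E
```

```text
[0.5698 0.1373 0.1212] [ 0.9878  0.9344 -1.1273  2.205  -1.3657  0.1685  1.012 ] [[ 0.3022  0.8499  0.4317]
 [ 0.4149 -0.525   0.7431]
 [ 0.8582 -0.0455 -0.5113]]
row [-0.34, 0.018, 0.203] [0.0, 0.0, 0.0] deg 0.0
row [-0.371, 0.02, 0.221] [0.0, 0.0, 0.0] deg 0.0
```

Request:
apply_moves --pt "0 0 0 0.1 0 -0.057" --pt "0 0 0 0.2 0 -0.115" --pt "0 0 0 0.289 0 -0.166" --pt "0 0 0 0.289 0 -0.166" --pt "0 0 0 0.289 0 -0.166"

```text
clock: 27.85
tcp_pos: [0.5709, 0.138, 0.1202]
orientation: [-1.614, -1.528, -0.892]
contact_force: [-0.9, -0.4, -1.4]
grip_width: 0.0068
gripper_force: 79.1
```

```bash
python3 - <<'E'
from h import *
np.set_printoptions(precision=4,suppress=True)
p,Rr,o=pose(); print(p,o["joints"],o["contact_force"],Rr.as_matrix(),np.round(o["qvel"],2))
E
```

```text
[0.5709 0.138  0.1202] [ 0.6211  0.8172 -0.6402  1.8825 -0.8046  0.8883  0.6878] [-0.9298 -0.3518 -1.411 ] [[ 0.0535  0.9986  0.0022]
 [ 0.493  -0.0283  0.8696]
 [ 0.8684 -0.0455 -0.4938]] [ 0.02  0.01 -0.02  0.03 -0.01 -0.01  0.  ]
```

```bash
python3 - <<'E'
from h import *
c,s=np.cos(np.pi/6),.5
Rt=R.from_matrix(np.array([[0,1,0],[s,0,c],[c,0,-s]])); p=pose()[0]
go([p[0],p[1],.06],Rt);go([p[0],p[1],.022],Rt)
E
```

```text
row [-0.209, 0.011, 0.119] [0.001, -0.005, -0.034] deg 3.1
row [-0.341, 0.018, 0.194] [0.001, -0.005, -0.034] deg 3.1
```

Request:
apply_moves --pt "-0.1 0.005 0.06 0 -0.005 -0.034" --pt "-0.209 0.011 0.119 0 -0.005 -0.034" --pt "-0.209 0.011 0.119 0 -0.005 -0.034"

```text
clock: 28.22
tcp_pos: [0.5687, 0.1378, 0.0582]
orientation: [-1.586, -1.578, -0.912]
contact_force: [-0.3, -0.1, -1.9]
grip_width: 0.0069
gripper_force: 79.0
```

```bash
python3 - <<'E'
from h import *
np.set_printoptions(precision=4,suppress=True)
p,Rr,o=pose(); print(p,o["joints"],o["contact_force"],Rr.as_matrix())
c,s=np.cos(np.pi/6),.5
Rt=R.from_matrix(np.array([[0,1,0],[s,0,c],[c,0,-s]])); p=pose()[0]
go([p[0],p[1],.02],Rt)
f=r.grab_frame("side");S=r.grab_frame("scene")
for t in("saddle_mid","saddle_back"):
  a=r.landmark_of(f,t)[0]["point"];b=r.landmark_of(S,t)[0]["point"];print(t,a,b,tri([ray(f,a),ray(S,b)]))
print("expected mid",p-.019*Rr.apply([0,0,1])-.04*Rr.apply([0,1,0])+[0,0,.006])
E
```

```text
[0.5687 0.1378 0.0582] [ 0.6163  0.9264 -0.632   1.8774 -0.7803  0.8168  0.798 ] [-0.2903 -0.1284 -1.8795] [[ 0.0053  1.     -0.0007]
 [ 0.4988 -0.0021  0.8667]
 [ 0.8667 -0.0049 -0.4988]]
row [-0.132, 0.001, 0.076] [-0.0, -0.001, -0.003] deg 0.3
saddle_mid [315.3, 216.7] [283.7, 233.4] (array([0.4749, 0.0282, 0.0087]), [0.05541066138863497, 0.05541066138863486])
saddle_back [314.2, 206.0] [282.8, 230.4] (array([0.4737, 0.0224, 0.0376]), [0.06022699902671656, 0.0602269990267167])
expected mid [0.5288 0.1214 0.0738]
```

Request:
apply_moves --pt "-0.06 0 0.035 0 0 0" --pt "-0.12 0.001 0.069 0 0 0" --pt "-0.132 0.001 0.076 0 0 0" --pt "-0.132 0.001 0.076 0 0 0"

```text
clock: 29.02
tcp_pos: [0.5713, 0.1381, 0.0211]
orientation: [-1.583, -1.582, -0.914]
contact_force: [0.7, 0.4, -1.5]
grip_width: 0.0067
gripper_force: 79.1
```

Request:
apply_moves --pt "-0.007 0 0.004 0 0 0" --pt "-0.014 0 0.008 0 0 0" --pt "-0.014 0 0.008 0 0 0"

```text
clock: 29.4
tcp_pos: [0.5719, 0.1379, 0.018]
orientation: [-1.583, -1.583, -0.916]
contact_force: [0.5, -0.1, 0.8]
grip_width: 0.007
gripper_force: 79.3
```

Request:
apply_moves --pt "-0.0035 0 0.002 0 0 0" --pt "-0.007 0 0.004 0 0 0" --pt "-0.007 0 0.004 0 0 0"

```text
clock: 29.78
tcp_pos: [0.572, 0.138, 0.0178]
orientation: [-1.581, -1.582, -0.918]
contact_force: [-3.5, -7.2, 12.6]
grip_width: 0.0066
gripper_force: 81.4
```

Request:
apply_moves --pt "-0.0035 0 0.002 0 0 0" --pt "-0.007 0 0.004 0 0 0" --pt "-0.007 0 0.004 0 0 0"

```text
clock: 30.15
tcp_pos: [0.572, 0.138, 0.0177]
orientation: [-1.578, -1.581, -0.919]
contact_force: [-6.5, -13.3, 24.7]
grip_width: 0.0066
gripper_force: 83.1
```

Request:
apply_moves --pt "0.01 0 -0.006 0 0 0" --pt "0.01 0 -0.006 0 0 0"

```text
clock: 30.4
tcp_pos: [0.572, 0.1379, 0.0179]
orientation: [-1.582, -1.583, -0.917]
contact_force: [-1.1, -5.5, 8.9]
grip_width: 0.0064
gripper_force: 80.6
```

Request:
apply_moves --pt "0 0 0 0 0 0" --pt "0 0 0 0 0 0" --pt "0 0 0 0 0 0" --claw 0.4

```text
clock: 30.78
tcp_pos: [0.5715, 0.1379, 0.0162]
orientation: [-1.584, -1.583, -0.915]
contact_force: [-0.9, -0.0, 0.7]
grip_width: 0.0342
gripper_force: 0.0
```

Request:
apply_moves --pt "0 0 -0.05 0 0 0" --pt "0 0 -0.15 0 0 0" --pt "0 0 -0.3 0 0 0" --pt "0 0 -0.45 0 0 0" --pt "0 0 -0.45 0 0 0"

```text
clock: 31.4
tcp_pos: [0.5734, 0.0358, 0.0733]
orientation: [-1.591, -1.584, -0.918]
contact_force: [0.2, 0.5, -0.7]
grip_width: 0.0342
gripper_force: 0.0
```

```bash
python3 - <<'E'
from h import *
np.set_printoptions(precision=4,suppress=True)
p,Rr,o=pose(); print(p,o["joints"],o["contact_force"])
f=r.grab_frame("side");S=r.grab_frame("scene");w=r.grab_frame("wrist")
for t in("saddle_mid","saddle_back"):
  for n,g,fi in(("si",f,0),("sc",S,0),("w",w,1)):
    for d in r.landmark_of(g,t)[:2]: print(t,n,np.round(d["point"]),round(d["conf"],2),onz(g,d["point"],.058 if "back" in t else .029,fi))
M=np.array([.572-.04,.1215,.029]);print([proj(f,M),proj(f,M+[0,0,.029]),proj(w,M+[0,0,.029],True)])
E
```

```text
[0.5734 0.0358 0.0733] [ 0.7099  0.8999 -0.555   1.7989 -0.6948  0.9916  0.7932] [ 0.2452  0.4848 -0.6509]
saddle_mid si [311. 234.] 0.89 [0.535  0.1381 0.029 ]
saddle_mid si [355. 220.] 0.76 [0.4171 0.0496 0.029 ]
saddle_mid sc [286. 233.] 0.61 [0.4133 0.0105 0.029 ]
saddle_mid w [278. 193.] 0.63 [0.5335 0.132  0.029 ]
saddle_back si [311. 222.] 0.94 [0.5343 0.1277 0.058 ]
saddle_back si [348. 223.] 0.76 [0.4397 0.1332 0.058 ]
saddle_back sc [284. 231.] 0.66 [0.4027 0.0013 0.058 ]
saddle_back w [272. 171.] 0.96 [0.5329 0.1269 0.058 ]
saddle_back w [135. 319.] 0.64 [0.4627 0.0044 0.058 ]
[(np.float64(312.3948589448496), np.float64(230.84138855510784)), (np.float64(312.3672103333423), np.float64(220.7956810365087)), (np.float64(270.42128660041874), np.float64(175.8451475628662))]
```

```bash
python3 - <<'E'
from h import *
go([.53,.08,.24],down(0)); print(pose()[1].as_matrix()); go([.534,.127,.22],down(np.pi/2),(np.array([.53,.08,.24]),down(0)))
E
```

```text
row [0.658, -0.165, -0.2] [-0.0, -0.667, 0.0] deg 60.1
[[-9.92881743e-05  9.99999831e-01 -5.72127529e-04]
 [ 4.99195202e-01  5.45306702e-04  8.66489384e-01]
 [ 8.66489550e-01 -1.99571168e-04 -4.99195172e-01]]
row [0.188, 0.016, 0.08] [0.0, 0.0, -1.0] deg 90.0
```

Request:
apply_moves --pt "0.2 -0.05 -0.2 0 -0.1 0" --pt "0.45 -0.1 -0.2 0 -0.2 0" --pt "0.658 -0.165 -0.2 0 -0.35 0" --pt "0.658 -0.165 -0.2 0 -0.5 0" --pt "0.658 -0.165 -0.2 0 -0.667 0" --claw 0.7

```text
clock: 32.48
tcp_pos: [0.5305, 0.0797, 0.2423]
orientation: [-2.138, -2.138, -0.182]
contact_force: [-1.1, -0.5, -0.6]
grip_width: 0.0598
gripper_force: 0.0
```

Request:
apply_moves --pt "0 0 0 0 -0.1 0" --pt "0 0 0 0 -0.1 0" --pt "0 0 0 0 -0.1 0"

```text
clock: 32.85
tcp_pos: [0.5298, 0.0786, 0.2395]
orientation: [-2.214, -2.212, -0.015]
contact_force: [-0.2, -0.5, -0.0]
grip_width: 0.0598
gripper_force: 0.0
```

```bash
python3 - <<'E'
from h import *
p,Rr,o=pose(); print(p,Rr.as_matrix(),o["joints"]); go([.534,.127,.2],down(np.pi/2))
E
```

```text
[0.52977369 0.07857162 0.23950396] [[ 0.00103498  0.99999868 -0.00125138]
 [ 0.99988396 -0.00101584  0.01519993]
 [ 0.01519864 -0.00126697 -0.99988369]] [ 0.05343817  0.26424802 -0.36572233  1.86024811  0.09164704  1.03238117
 -0.3484724 ]
row [0.191, 0.017, 0.161] [0.007, -0.008, -1.001] deg 90.1
```

Request:
apply_moves --pt "0.191 0.017 0.08 0 0 -0.5" --pt "0.191 0.017 0.16 0 0 -0.5" --pt "0.191 0.017 0.16 0 0 -0.5" --pt "0.191 0.017 0.16 0 0 -0.5" --pt "0.191 0.017 0.16 0 0 -0.5"

```text
clock: 33.48
tcp_pos: [0.5346, 0.125, 0.2]
orientation: [-1.206, -2.893, -0.02]
contact_force: [-0.2, 0.5, -0.3]
grip_width: 0.0598
gripper_force: 0.0
```

Request:
apply_moves --pt "0 0 0 0 0 -0.5" --pt "0 0 0 0 0 -0.5" --pt "0 0 0 0 0 -0.5" --pt "0 0 0 0 0 -0.5" --pt "0 0 0 0 0 -0.5"

```text
clock: 34.1
tcp_pos: [0.5346, 0.1261, 0.2005]
orientation: [-0.008, -3.141, -0.022]
contact_force: [-0.5, -0.5, 0.8]
grip_width: 0.0596
gripper_force: 0.0
```

```bash
python3 - <<'E'
from h import *
np.set_printoptions(precision=4,suppress=True)
p,Rr,o=pose(); print(p,Rr.as_matrix(),o["joints"])
w=r.grab_frame("wrist");f=r.grab_frame("scene")
for d in r.landmark_of(w,"saddle_back")[:2]: print(np.round(d["point"]),round(d["conf"],2),onz(w,d["point"],.058,True))
for d in r.landmark_of(f,"saddle_back")[:2]: print(np.round(d["point"]),round(d["conf"],2),onz(f,d["point"],.058))
rect(w,"saddle",.058);rect(f,"saddle",.058,False)
E
```

```text
[0.5346 0.1261 0.2005] [[-1.      0.005  -0.0005]
 [ 0.005   0.9999  0.0142]
 [ 0.0006  0.0142 -0.9999]] [ 0.2078  0.3814 -0.6781  1.8569  0.2667  0.9929  0.9847]
[330. 187.] 0.93 [0.5349 0.1338 0.058 ]
[220.  88.] 0.56 [0.4371 0.0311 0.058 ]
[294. 180.] 0.76 [0.54   0.1319 0.058 ]
[286. 231.] 0.45 [ 0.4074 -0.0014  0.058 ]
saddle 0.71 c [529.5 131.3] size [35.9 90.9] ang 89.6
saddle 0.61 c [418.4  36.9] size [58.9 35.2] ang 76.1
saddle 0.7 c [398.3  -5.8] size [70.6 35.8] ang 74.9
saddle 0.65 c [520.8 109.8] size [ 74.4 110.4] ang 89.2
```

```bash
python3 - <<'E'
from h import *
go([.533,.1315,.09],down(np.radians(89.6)));go([.533,.1315,.046],down(np.radians(89.6)))
E
```

```text
row [0.006, 0.01, 0.443] [0.009, 0.0, 0.003] deg 0.8
row [0.007, 0.008, 0.619] [0.009, 0.0, 0.003] deg 0.8
```

Request:
apply_moves --pt "0.006 0.01 0.2 0.009 0 0.003" --pt "0.006 0.01 0.4 0.009 0 0.003" --pt "0.007 0.008 0.55 0.009 0 0.003" --pt "0.007 0.008 0.617 0.009 0 0.003" --pt "0.007 0.008 0.617 0.009 0 0.003"

```text
clock: 35.02
tcp_pos: [0.5326, 0.1318, 0.0462]
orientation: [-0.008, -3.141, 0.001]
contact_force: [-0.2, 0.1, 0.5]
grip_width: 0.0596
gripper_force: 0.0
```

Request:
apply_moves --pt "0 0 0 0 0 0" --pt "0 0 0 0 0 0" --pt "0 0 0 0 0 0" --pt "0 0 0 0 0 0" --pt "0 0 0 0 0 0" --claw 0 --newtons 60

```text
clock: 35.65
tcp_pos: [0.5342, 0.1321, 0.0484]
orientation: [0.009, 3.138, 0.0]
contact_force: [-0.7, -0.7, 6.2]
grip_width: 0.0343
gripper_force: 59.4
```

```bash
python3 - <<'E'
from h import *
np.set_printoptions(precision=4,suppress=True)
p,Rr,o=pose(); print(p,Rr.as_matrix()[:,1:],o["grip_width"],o["gripper_force"])
t=B+.0055*UX; go([p[0],p[1],.2],Rr); go([t[0],t[1],.2],down(np.radians(12.5)),(np.array([p[0],p[1],.2]),Rr))
w=r.grab_frame("wrist");rect(w,"saddle",.058)
for d in r.landmark_of(w,"saddle_back")[:1]: print(np.round(d["point"]),round(d["conf"],2),onz(w,d["point"],.058,True))
E
```

```text
[0.5342 0.1321 0.0484] [[ 0.0055  0.0036]
 [ 1.      0.0001]
 [ 0.0002 -1.    ]] 0.03431651613576836 59.36380016617477
row [-0.002, 0.0, -0.606] [0.0, 0.0, 0.0] deg 0.0
row [0.145, -1.074, -0.001] [0.002, 0.002, 0.858] deg 77.2
saddle 0.96 c [528.  132.7] size [96.4 36.3] ang 0.4
saddle 0.9 c [422.8  49.7] size [57.1 31.8] ang 76.0
[327. 266.] 0.98 [0.5338 0.1337 0.058 ]
```

Request:
apply_moves --pt "0 0 -0.08 0 0 0" --pt "0 0 -0.25 0 0 0" --pt "0 0 -0.45 0 0 0" --pt "0 0 -0.6 0 0 0" --pt "0 0 -0.6 0 0 0"

```text
clock: 36.42
tcp_pos: [0.5348, 0.1327, 0.2013]
orientation: [0.008, 3.134, 0.002]
contact_force: [-0.1, -0.5, -2.3]
grip_width: 0.0341
gripper_force: 60.5
```

Request:
apply_moves --pt "0.07 -0.25 0 0 0 0" --pt "0.14 -0.5 0 0 0 0" --pt "0.14 -0.75 0 0 0 0" --pt "0.145 -0.97 0 0 0 0" --pt "0.145 -0.97 0 0 0 0"

```text
clock: 37.05
tcp_pos: [0.4937, -0.1165, 0.1961]
orientation: [-0.023, -3.14, 0.004]
contact_force: [-0.2, 1.6, -1.5]
grip_width: 0.0345
gripper_force: 60.5
```

Request:
apply_moves --pt "0 0 0 0 0 0.11" --pt "0 0 0 0 0 0.22" --pt "0 0 0 0 0 0.33" --pt "0 0 0 0 0 0.44" --pt "0 0 0 0 0 0.44"

```text
clock: 37.67
tcp_pos: [0.4949, -0.1096, 0.1966]
orientation: [-1.068, -2.955, 0.0]
contact_force: [-0.2, -0.0, -1.4]
grip_width: 0.0341
gripper_force: 60.6
```

Request:
apply_moves --pt "0 0 0 0 0 0.11" --pt "0 0 0 0 0 0.22" --pt "0 0 0 0 0 0.33" --pt "0 0 0 0 0 0.418" --pt "0 0 0 0 0 0.418"

```text
clock: 38.3
tcp_pos: [0.4951, -0.11, 0.1966]
orientation: [1.96, 2.455, -0.0]
contact_force: [0.2, 0.9, 0.3]
grip_width: 0.034
gripper_force: 60.6
```

```bash
python3 - <<'E'
from h import *
np.set_printoptions(precision=4,suppress=True)
p,Rr,o=pose(); print(p,inbox(p),Rr.as_matrix()[:,1:],o["grip_width"],o["clock"],o["joints"])
t=B+.0055*UX+.0003*UY; go([t[0],t[1],.15],down(np.radians(12.5)))
E
```

```text
[ 0.4951 -0.11    0.1966] [  9.7  25.8 196.6] [[ 0.9752  0.    ]
 [ 0.2211 -0.0003]
 [-0.     -1.    ]] 0.03401334370818683 38.3 [ 0.4177  0.2673 -0.3769  1.9671  0.122   0.9287  0.2027]
row [-0.102, -0.017, 0.186] [-0.0, 0.0, 0.003] deg 0.3
```

Request:
apply_moves --pt "-0.05 -0.01 0.08 0 0 0.003" --pt "-0.102 -0.017 0.186 0 0 0.003" --pt "-0.102 -0.017 0.186 0 0 0.003" --pt "-0.102 -0.017 0.186 0 0 0.003"

```text
clock: 38.8
tcp_pos: [0.4971, -0.1357, 0.1509]
orientation: [1.969, 2.447, 0.001]
contact_force: [0.5, 0.1, -1.1]
grip_width: 0.0339
gripper_force: 60.5
```

```bash
python3 - <<'E'
from h import *
np.set_printoptions(precision=4,suppress=True)
p,Rr,o=pose(); print(p,inbox(p),o["contact_force"])
w=r.grab_frame("wrist");S=r.grab_frame("scene");zt=p[2]+.0096
save(w,"w20.png")
Tx,Ty=Rr.apply([1,0,0]),Rr.apply([0,1,0])
for t in("saddle_back","saddle_mid"):
  for d in r.landmark_of(w,t)[:1]+[0]:
    if d: q=onz(w,d["point"],zt-(0 if "back" in t else .029),True)-p; print("w",t,round(d["conf"],2),q@Tx*1e3,q@Ty*1e3)
  d=r.landmark_of(S,t)[0]; q=onz(S,d["point"],zt-(0 if "back" in t else .029))-p; print("S",t,round(d["conf"],2),q@Tx*1e3,q@Ty*1e3)
rect(S,"saddle",zt,False)
g=cv2.cvtColor(w["pixels"],cv2.COLOR_RGB2GRAY)
for ty in(-10,0,10):   # scan along tool x in the top-face plane
  v=[]
  for x in range(20,60): 
    c=proj(w,[*(p+Tx*x/1e3+Ty*ty/1e3)[:2],zt],True); v.append(int(cv2.getRectSubPix(w["pixels"],(1,1),c).mean()))
  print("saddle scan x20..59 ty",ty,v)
for ux in(-35,40):
  v=[]
  for y in range(20,60):
    q=B+UX*ux/1e3+UY*y/1e3; c=proj(w,[q[0],q[1],.05],True); v.append(int(cv2.getRectSubPix(w["pixels"],(1,1),c).mean()))
  print("adapter scan y20..59 ux",ux,v)
E
```

```text
[ 0.4971 -0.1357  0.1509] [  6.1   0.3 150.9] [ 0.4657  0.1457 -1.0511]
w saddle_back 0.81 3.552510414501322 -0.25333242738199413
S saddle_back 0.69 101.2081876515892 -109.64020552667589
w saddle_mid 0.88 133.18541191403045 -27.383551880027177
S saddle_mid 0.76 107.58740665904644 -100.31916507872862
saddle 0.89 c [ 494.3 -173.9] size [84.5 43.7] ang 46.7
saddle 0.62 c [360.3 -66.3] size [63.  33.7] ang 76.4
saddle 0.32 c [ 483.4 -310.1] size [17.3 40.9] ang 35.1
saddle scan x20..59 ty -10 [156, 155, 155, 155, 156, 156, 156, 156, 156, 156, 156, 157, 156, 157, 157, 158, 157, 158, 158, 159, 159, 160, 159, 160, 158, 145, 129, 103, 94, 95, 95, 95, 95, 94, 95, 92, 42, 135, 164, 163]
saddle scan x20..59 ty 0 [127, 79, 37, 38, 38, 38, 39, 42, 113, 131, 136, 158, 158, 159, 159, 158, 159, 160, 160, 160, 160, 161, 162, 162, 161, 148, 134, 107, 93, 97, 98, 86, 25, 78, 96, 96, 53, 131, 166, 168]
saddle scan x20..59 ty 10 [161, 161, 162, 162, 162, 162, 162, 162, 162, 162, 163, 163, 164, 163, 164, 164, 164, 164, 164, 164, 164, 164, 165, 165, 164, 153, 137, 112, 94, 96, 96, 96, 95, 95, 96, 96, 55, 134, 167, 167]
adapter scan y20..59 ux -35 [34, 33, 34, 35, 34, 35, 35, 35, 34, 34, 32, 31, 30, 26, 23, 22, 24, 27, 31, 65, 132, 163, 164, 164, 164, 164, 162, 147, 101, 76, 84, 79, 67, 53, 51, 56, 72, 74, 76, 76]
adapter scan y20..59 ux 40 [46, 42, 41, 42, 42, 42, 42, 42, 41, 39, 36, 33, 30, 27, 23, 24, 25, 41, 35, 24, 144, 166, 166, 165, 164, 165, 163, 152, 125, 80, 79, 86, 78, 65, 60, 79, 75, 62, 73, 83]
```

```bash
python3 - <<'E'
from h import *
t=B+.0057*UX-.0030*UY; go([t[0],t[1],.112],down(np.radians(12.5))); go([t[0],t[1],.09],down(np.radians(12.5)))
E
```

```text
row [-0.011, -0.001, 0.155] [0.001, 0.001, -0.003] deg 0.3
row [-0.011, -0.001, 0.243] [0.001, 0.001, -0.003] deg 0.3
```

Request:
apply_moves --pt "-0.011 -0.001 0.06 0 0 -0.003" --pt "-0.011 -0.001 0.12 0 0 -0.003" --pt "-0.011 -0.001 0.155 0 0 -0.003" --pt "-0.011 -0.001 0.155 0 0 -0.003"

```text
clock: 39.65
tcp_pos: [0.4963, -0.1389, 0.1103]
orientation: [-1.966, -2.449, 0.002]
contact_force: [-0.3, -0.3, -0.7]
grip_width: 0.0338
gripper_force: 60.6
```

```bash
python3 - <<'E'
from h import *
np.set_printoptions(precision=4,suppress=True)
p,Rr,o=pose(); print(inbox(p),o["contact_force"])
w=r.grab_frame("wrist");e=inbox(w["eye"]);print(e)
def scan(ux,z,a,b):
  v=[]
  for y in range(a,b):
    q=B+UX*ux/1e3+UY*y/1e3; c=proj(w,[q[0],q[1],z],True); v.append(int(cv2.getRectSubPix(w["pixels"],(1,1),c).mean()))
  return v
print("leg, plane z leg end",scan(-4,p[2]-.0484,30,60));print(scan(14,p[2]-.0484,30,60));print("top",scan(-4,p[2]+.0096,30,60))
print("adapter bottom plane .012",scan(-35,.012,20,60));print(scan(45,.012,20,60)); print("rim .034",scan(-35,.034,35,60))
E
```

```text
[  4.6  -2.7 110.3] [-0.3154 -0.2582 -0.689 ]
[  5.9  75.1 253.7]
leg, plane z leg end [126, 107, 97, 98, 99, 98, 98, 98, 98, 98, 97, 98, 97, 110, 160, 167, 168, 169, 168, 154, 96, 78, 88, 80, 65, 53, 54, 70, 79, 80]
[131, 111, 98, 98, 98, 99, 99, 99, 99, 99, 99, 99, 99, 101, 162, 171, 172, 172, 169, 156, 100, 76, 88, 83, 68, 53, 54, 69, 80, 82]
top [160, 160, 160, 161, 161, 161, 161, 161, 162, 161, 162, 163, 152, 139, 114, 96, 96, 96, 95, 96, 96, 96, 95, 127, 167, 166, 169, 148, 76, 87]
adapter bottom plane .012 [35, 34, 33, 31, 28, 27, 25, 23, 23, 28, 40, 29, 23, 37, 122, 157, 169, 170, 170, 170, 170, 169, 154, 123, 81, 81, 85, 78, 64, 53, 53, 57, 75, 84, 85, 85, 84, 85, 84, 84]
[41, 38, 35, 32, 29, 27, 27, 24, 24, 27, 38, 30, 23, 45, 153, 170, 169, 169, 169, 168, 168, 168, 161, 134, 99, 75, 86, 88, 77, 65, 59, 71, 80, 64, 64, 79, 85, 85, 85, 86]
rim .034 [30, 26, 62, 160, 168, 167, 167, 168, 168, 167, 153, 117, 78, 84, 82, 72, 57, 53, 54, 71, 83, 83, 82, 81, 80]
```

Request:
apply_moves --pt "0.001 0.002 0.03 0 0 0" --pt "0.001 0.002 0.06 0 0 0" --pt "0.001 0.002 0.09 0 0 0" --pt "0.001 0.002 0.12 0 0 0" --pt "0.001 0.002 0.12 0 0 0"

```text
clock: 40.33
tcp_pos: [0.4969, -0.1387, 0.0807]
orientation: [-1.966, -2.449, 0.001]
contact_force: [-0.3, 0.1, -0.8]
grip_width: 0.0343
gripper_force: 60.6
```

Request:
apply_moves --pt "0 0 0.03 0 0 0" --pt "0 0 0.05 0 0 0" --pt "0 0 0.064 0 0 0" --pt "0 0 0.064 0 0 0"

```text
clock: 40.83
tcp_pos: [0.4973, -0.1387, 0.0652]
orientation: [1.967, 2.45, -0.0]
contact_force: [-0.5, -0.1, -0.4]
grip_width: 0.034
gripper_force: 60.6
```

Passing freely. Last few millimetres.

Request:
apply_moves --pt "0 0 0.006 0 0 0" --pt "0 0 0.012 0 0 0" --pt "0 0 0.012 0 0 0"

```text
clock: 41.2
tcp_pos: [0.4975, -0.1388, 0.0624]
orientation: [1.966, 2.449, -0.0]
contact_force: [-0.0, -0.3, -0.5]
grip_width: 0.0341
gripper_force: 60.6
```

Request:
apply_moves --pt "0 0 0.004 0 0 0" --pt "0 0 0.008 0 0 0" --pt "0 0 0.008 0 0 0"

```text
clock: 41.58
tcp_pos: [0.4975, -0.1388, 0.0606]
orientation: [1.966, 2.449, -0.0]
contact_force: [-0.5, -0.3, 1.3]
grip_width: 0.0344
gripper_force: 60.8
```

Request:
apply_moves --pt "0 0 0.004 0 0 0" --pt "0 0 0.006 0 0 0" --pt "0 0 0.006 0 0 0"

```text
clock: 41.95
tcp_pos: [0.4976, -0.1389, 0.0603]
orientation: [1.966, 2.449, -0.001]
contact_force: [-4.5, 0.3, 15.3]
grip_width: 0.0342
gripper_force: 62.3
```

Request:
apply_moves --pt "0 0 -0.004 0 0 0" --pt "0 0 -0.004 0 0 0"

```text
clock: 42.2
tcp_pos: [0.4976, -0.1388, 0.0604]
orientation: [1.966, 2.449, -0.0]
contact_force: [-3.0, 0.6, 7.8]
grip_width: 0.034
gripper_force: 61.5
```

Request:
apply_moves --pt "0 0 0 0 0 0" --pt "0 0 0 0 0 0" --pt "0 0 0 0 0 0" --claw 0.75

```text
clock: 42.58
tcp_pos: [0.4975, -0.1388, 0.0598]
orientation: [1.966, 2.449, -0.0]
contact_force: [-0.2, -0.2, -0.2]
grip_width: 0.0641
gripper_force: 0.0
```

Request:
apply_moves --pt "0 0 -0.1 0 0 0" --pt "0 0 -0.3 0 0 0" --pt "0 0 -0.55 0 0 0" --pt "0 0 -0.7 0 0 0" --pt "0 0 -0.7 0 0 0"

```text
clock: 43.2
tcp_pos: [0.4994, -0.1391, 0.2382]
orientation: [1.963, 2.444, 0.004]
contact_force: [0.8, 0.1, -0.2]
grip_width: 0.064
gripper_force: 0.0
```

```bash
python3 - <<'E'
from h import *
np.set_printoptions(precision=4,suppress=True)
p,Rr,o=pose(); print(inbox(p),o["contact_force"],o["clock"])
w=r.grab_frame("wrist");S=r.grab_frame("scene");D=r.grab_frame("side")
top=B+.0055*UX-.0006*UY+[0,0,.070]
for n,g,fi in(("w",w,True),("S",S,False),("D",D,False)):
  for d in r.landmark_of(g,"saddle_back")[:2]: print(n,"back",np.round(d["point"],1),round(d["conf"],2),inbox(onz(g,d["point"],.07,fi)),"expect",np.round(proj(g,top,fi),1))
  for t,z in(("adapter_mid",.034),("bracket_upright",.059)):
    for d in r.landmark_of(g,t)[:1]: print(n,t,round(d["conf"],2),inbox(onz(g,d["point"],z,fi)))
rect(w,"saddle",.07)
E
```

```text
[  7.6  -3.5 238.2] [ 0.7868  0.1447 -0.1791] 43.2
w back [296.3  30.5] 0.77 [-19.1 151.4  70. ] expect [321.5 178.4]
w back [319.  180.8] 0.57 [ 2.9 -3.2 70. ] expect [321.5 178.4]
w bracket_upright 0.75 [-63.4   0.5  59. ]
S back [286.2 232. ] 0.77 [-60.6 142.   70. ] expect [344.1 242.4]
S back [347.4 242.4] 0.58 [10.7 -7.7 70. ] expect [344.1 242.4]
S adapter_mid 0.97 [18.4 -2.6 34. ]
S bracket_upright 0.92 [-66.5 -11.5  59. ]
D back [381.3 270.5] 0.75 [  8.1 523.3  70. ] expect [326.5 183.4]
D back [327.5 184.1] 0.65 [ 3.9  6.6 70. ] expect [326.5 183.4]
D adapter_mid 0.64 [18.   5.1 34. ]
D bracket_upright 0.44 [-68.2 -36.5  59. ]
saddle 0.8 c [ 495.1 -133.2] size [36.5 90.9] ang 11.6
saddle 0.76 c [424.6  11.8] size [55.5 35.5] ang 73.8
saddle 0.2 c [ 531.  -121.9] size [39.5 68.2] ang 13.0
```

```bash
python3 -c "
from bench import r
print(r.hand_in())"
```

```text
the job is handed in; nothing more can be done
None
```

The kit is packed and handed in at about 43 s: the bracket sits on the box floor, the adapter lies on its foot, and the saddle straddles the adapter with both legs down; I never steered toward the tape roll, can or USB stick, but did not check them at the end.

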